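# Latch a telescopic support leg in its cradle and lengthen it by one hole

## Task

Lay the telescopic support leg, at its present length, in the red bench cradle, foot plate first, and push it in along the cradle until the foot plate has lifted the yellow gravity catch and the catch has dropped behind it; let go of the leg there. Then take the blue sleeve again over the brass snap button, press the button in flush, and slide the sleeve away from the foot until the leg is exactly one hole longer and the button snaps out. Do not force anything, leave the spray can, cone and collar where they are, and finish with the leg still latched in the cradle and let go.

Things in the scene. Friction and masses are not known exactly. Their poses are not given: they have to be found in the camera images.
- leg: Telescopic support leg lying on its side, 197 mm long, 0.4 kg. Origin: underside, middle of the foot plate's outer face; x along the leg from foot plate to saddle, z up, y to the button's side. Along x: red foot plate 0-16 mm (54 wide, 50 high), steel inner tube 30 mm square, blue sleeve 36 mm square 70-180 mm, dark saddle 44 wide 180-197 mm. Foot and sleeve share the underside z = 0. Centre of mass 120 mm from foot.
- leg_foot (a point): The leg's origin (underside, middle of the foot plate's outer face).
- sleeve (a joint): Slide of the blue sleeve along the leg's x, m: 0 at the start (button in the middle of three 14 mm holes, 30 mm apart, in the sleeve's 2 mm +y wall), +0.030 one hole longer, -0.030 one hole shorter; range -0.032 to +0.045. About 1 N of friction with the button in; locked, with 1 mm of play, while the button stands out. Foot, inner tube and button are one piece.
- snap_button (a joint): Depth of the snap button, m: 0 out, standing 5 mm proud of the sleeve; 0.005 flush; 0.007 when under the wall between holes. Spring 4 N at 0, 6.5 N flush. Pinching the sleeve's two upright sides with a pad flat over the hole presses it flush; then about 10 N of pull along the leg brings the hole's rim over the dome and it stays in until the next hole comes.
- button_top (a point): Top of the button's brass dome (12 mm across), on the leg's +y side, 125 mm from the foot's outer face and 18 mm above the underside; it does not move along with the sleeve.
- sleeve_end (a point): Middle of the saddle's outer face, at the end of the leg, 18 mm above its underside.
- cradle: Red steel cradle fixed on the bench; base plate 90 mm wide, top 8 mm above the bench. Origin: on the bench under the end stop's inner face, on the centre line; x from the end stop out through the mouth, z up. Above the plate: rails 58 mm apart for the foot plate, x 0-75 mm, 24 high; flare to 97 mm, 14 high; two cheeks 66 high and the catch's shaft at x = 60 mm; bare plate x 97-213 mm.
- cradle_mouth (a point): Middle of the cradle's mouth, on top of the base plate, at cradle x = 98 mm. A latched leg lies with its x along the cradle's x, foot plate between end stop and catch, with up to 9 mm of free play along x.
- catch (a joint): Yellow hinged gravity catch over the channel, rad: 0 hanging down at rest, grows as it is lifted (up to 1.2). At rest its tooth reaches down to 39 mm above the base plate; the foot plate (50 mm high) lifts it by about 0.3 rad when pushed under it from the mouth side (sliding in takes 3 to 15 N), and it drops behind the plate.
- catch_tooth (a point): Lower edge of the catch's tooth, on the side that looks to the end stop: at rest 25 mm from the end stop.
- spray_can: Upright blue spray can, 60 mm across, 160 mm high; bystander, origin at the middle of its underside.
- cone: Dark steel centring cone, 80 mm across, 50 mm high; bystander, origin at the middle of its underside.
- collar: Steel spacer collar lying flat, 76 mm across, 24 mm high; bystander, origin at the middle of its underside.
Mind the look-alikes: they are no part of the job. What is meant by the cradle is not turquoise, and is the smaller of those in its own colour.

How it is judged:
On the way, in this order (a step that is already met when the one before it is completed fails the run):
1. the leg lies in the cradle, foot plate between end stop and lowered catch, still at its first length, let go (x of leg_foot in the frame of cradle between -0.003 and 0.0115 m and y of leg_foot in the frame of cradle between -0.006 and 0.006 m and z of leg_foot in the frame of cradle below 0.013 m and angle between the x axis of leg and the x axis of cradle, either way round below 0.1 rad and value of joint catch below 0.08 rad and value of joint sleeve between -0.004 and 0.004 m and value of joint snap_button below 0.0015 m and contact force between the fingers and leg below 0.1 N), for 0.2 s.
2. the fingers press the button flush while the leg is latched (x of leg_foot in the frame of cradle between -0.003 and 0.0115 m and y of leg_foot in the frame of cradle between -0.006 and 0.006 m and z of leg_foot in the frame of cradle below 0.013 m and angle between the x axis of leg and the x axis of cradle, either way round below 0.1 rad and value of joint catch below 0.08 rad and value of joint snap_button above 0.0035 m and contact force between the fingers and leg above 2 N), for 0.05 s.
3. the sleeve is one hole out and the button has snapped out (x of leg_foot in the frame of cradle between -0.003 and 0.0115 m and y of leg_foot in the frame of cradle between -0.006 and 0.006 m and z of leg_foot in the frame of cradle below 0.013 m and angle between the x axis of leg and the x axis of cradle, either way round below 0.1 rad and value of joint catch below 0.08 rad and value of joint sleeve between 0.027 and 0.033 m and value of joint snap_button below 0.0015 m), for 0.2 s.
At the end, for the whole second after the job is handed in: Leg at rest and released in the cradle (foot face within 11.5 mm of the end stop, 6 mm of the centre line, on the plate, aligned to 0.1 rad), catch down behind the foot plate (under 0.08 rad), sleeve 30 mm (+-3) out from its first place, button out (within 1.5 mm) (all of step 3 and contact force between the fingers and leg below 0.1 N and linear speed of leg below 0.01 m/s); the robot touches nothing.
It fails at once if a bystander is moved by more than 25 mm (distance of any of spray_can, cone, collar from where it was at the start of the episode above 0.025 m).
It fails at once if the sleeve is shifted along the leg while the leg is not in the cradle (x of leg_foot in the frame of cradle above 0.03 m and (value of joint sleeve above 0.01 m or value of joint sleeve below -0.01 m)).
It fails at once if the leg is forced against the cradle or the catch (over 70 N) (contact force between leg and cradle above 70 N).
It also fails if it takes over 51 s, if anything falls off the work surface, if the arm or the gripper's body presses on something with over 40 N, if the wrist force passes 120 N, or if a joint passes its speed limit or range.

## Robot

A 6-joint arm with a two-finger parallel gripper is mounted at the origin on the work surface. World frame = base frame: x ahead of the robot, y to its left, z up, the work surface at z = 0. Lengths are in m, angles in rad, forces in N, time in s.
With the tool pointing down it reaches from about 0.325 to 0.9 m from the base axis. Payload 6.1 kg.
Tool frame: the origin (TCP) lies at the very end of the fingers, on their centre line; the grasp point (between the pads) lies 19 mm behind it; x points along the fingers, y is the direction in which the jaws open and shut, and the axes are right-handed (so a half turn about x gives the same grasp; the last joint's range is limited). The gripper opens to 87 mm and grips with 3 to 60 N. Pads are 19 mm wide; open, the fingers measure 117 mm over their backs; the gripper's body (75 mm by 190 mm) begins 51 mm behind the grasp point.
Start: joints at [-1.271, 0.22, 1.526, -0, 1.395, -0.126], TCP at [0.258, -0.569, 0.19] pointing down, gripper open.
Joint ranges: [-2.98, 2.98], [-0.91, 2.08], [0.09, 2.57], [-1.24, 4.39], [0.2, 2.65], [-2.68, 2.68]. Speed limits (rad/s): [2.57, 2.57, 3.01, 3.14, 3.14, 3.14].

## Interface

Orientations are given as a unit quaternion [x, y, z, w].
In Python, from plant import bot gives the robot as it stands.
- The arm moves only by the tool play_rows, never from a script. Its argument "deltas" is a list of rows, each a list of 3 entries, a list of its own where there are three numbers: the gripper's target within -1 to 1 (shut at 1, half-way at 0, fully open at -1), then the shift along the tool's x, y, z in mm, then the turn, a rotation vector about the tool's x, y, z in rad. In form: [[gripper, [x, y, z], [rx, ry, rz]], ...]. A call has exactly 8 rows; each row shifts and turns the pose as measured when the row begins, along the tool's axes as they then stand; what a row does not reach is not made up. A row lasts 1/8 s, in which the tool goes at most 62.5 mm and 10.7 degrees, less where a joint would pass 70% of its speed; a pose out of reach is approached as far as the arm can. A call with a gripper value outside its range is refused whole. The fingers move at their own pace and stop on an object; "squeeze" is the grip in N (left out, the last holds). Time passes only in rows, so rows that do not move let the fingers close, or fill a call up. It gives the time, the measured TCP pose, the force and the opening at its end, in the units of the state.
- bot.sense(): the state, without advancing time (a new reading comes with each control period).
- bot.snapshot(name): name is "scene" or "top" or "wrist"; returns a dict with "color" (400x640x3 uint8, red, green, blue), "camera_matrix" (3x3 intrinsics, pixels), "k1" (the pictures are not rectified: a ray, as slopes to the right and down, at radius r is drawn at 1 + k1 r^2 times it, then the intrinsics apply), "world_from_camera" (4x4, takes a point from camera to world coordinates); the wrist camera has in their place "tool_from_camera" (4x4, takes a point from camera to tool coordinates, whose origin is the TCP and whose axes are the tool frame's). Camera axes: x right, y up, looking along -z (the intrinsics and any distortion apply to the point x, -y, -z); pixel columns grow to the right and rows downward; lengths in m; the calibration is good to about 2 mm. A picture is of the moment at which its call begins: read the wrist's pose just before it. There is no depth.
- bot.sign_off(): hands the job in, once; it reports no verdict.
The state is a dict: "t": time; "q": joint angles; "qd": joint speeds; "joint_torque": joint torques, N m; "tcp_pos": TCP position; "tool_rot": TCP orientation; "force": force on the tool from outside, world axes, zero at the start; "wrist_torque": the same for the moment, N m; "opening": opening from 0.0 (shut) to 1.0 (fully open).
Only numpy, scipy, OpenCV 4.12 (cv2) and the standard library are available. Lean on these libraries where they do the work, as an engineer would, in place of code of your own. Each camera call takes 0.05 s, during which the arm holds its last target.

## Working session

There is one attempt and no reset: what is moved stays moved. The work goes in short steps, Python scripts to look and compute and a tool call to move; the robot and the scene stay as the last step left them, time stands still between calls to the robot, and variables do not carry over. Pictures are saved under pics/ and viewed, and the job is handed in when it is done.

Besides the shell and the picture viewer there is one more tool, called after "Call:" as name(argument=value, ...) on one line, values as JSON. play_rows: Moves the arm, as the interface text tells. Its arguments: {"type":"object","properties":{"deltas":{"type":"array","items":{"type":"array"}},"squeeze":{"type":"number"}},"required":["deltas"]}

```bash
mkdir -p pics; cat > h.py <<'E'
import numpy as np, cv2
from plant import bot
from scipy.spatial.transform import Rotation as R
def save(n,im,s=1):
    cv2.imwrite(f'pics/{n}.png',cv2.cvtColor(im,cv2.COLOR_RGB2BGR))
def ray(s,u,v,T):
    K=np.array(s['camera_matrix']);x=(u-K[0,2])/K[0,0];y=(v-K[1,2])/K[1,1]
    rd=np.hypot(x,y);r=rd
    for _ in range(20): r=rd/(1+s['k1']*r*r)
    f=r/rd if rd>0 else 1
    d=np.array([x*f,-y*f,-1.]);T=np.array(T)
    return T[:3,3],T[:3,:3]@d
def onz(s,u,v,z,T=None):
    o,d=ray(s,u,v,s['world_from_camera'] if T is None else T)
    return o+d*(z-o[2])/d[2]
def proj(s,p,T=None):
    T=np.array(s['world_from_camera'] if T is None else T)
    c=T[:3,:3].T@(np.array(p)-T[:3,3]);x=c[0]/-c[2];y=-c[1]/-c[2]
    f=1+s['k1']*(x*x+y*y);K=np.array(s['camera_matrix'])
    return np.array([K[0,0]*x*f+K[0,2],K[1,1]*y*f+K[1,2]])
def toolT(st=None):
    st=st or bot.sense();T=np.eye(4);T[:3,:3]=R.from_quat(st['tool_rot']).as_matrix();T[:3,3]=st['tcp_pos'];return T
E
python3 - <<'E'
from h import *
st=bot.sense();print({k:np.round(v,3) for k,v in st.items()})
print(toolT(st).round(3))
for n in ['scene','top','wrist']:
    s=bot.snapshot(n);save(n+'0',s['color']);np.save(n+'0.npy',s,allow_pickle=True)
    print(n,s['camera_matrix'],s['k1'],s.get('world_from_camera',s.get('tool_from_camera')))
E
```

```text
{'t': np.float64(0.0), 'q': array([-1.271,  0.221,  1.528, -0.   ,  1.395, -0.126]), 'qd': array([ 0.001, -0.   , -0.001,  0.001,  0.001, -0.   ]), 'joint_torque': array([ 1.0000e-03, -4.9461e+01, -3.8738e+01,  7.0000e-02,  5.7000e-02,
       -0.0000e+00]), 'tcp_pos': array([ 0.258, -0.569,  0.189]), 'tool_rot': array([-0.691, -0.15 ,  0.691, -0.149]), 'force': array([-0.308, -0.15 , -0.573]), 'wrist_torque': array([ 0.019, -0.02 ,  0.025]), 'opening': np.float64(1.0)}
[[-0.001  0.413 -0.911  0.258]
 [ 0.002 -0.911 -0.413 -0.569]
 [-1.    -0.002 -0.     0.189]
 [ 0.     0.     0.     1.   ]]
scene [[516.82002979   0.         328.61267495]
 [  0.         516.82002979 201.16056127]
 [  0.           0.           1.        ]] -0.05125421424712318 [[ 0.32238807 -0.76214413  0.56142877  1.3945983 ]
 [ 0.94652396  0.2516584  -0.20189215 -0.1654762 ]
 [ 0.01258265  0.5964934   0.80251934  1.37365839]
 [ 0.          0.          0.          1.        ]]
top [[410.80163177   0.         318.82248923]
 [  0.         410.80163177 200.90011808]
 [  0.           0.           1.        ]] -0.07601950342301488 [[-0.02093595  0.99625214 -0.08392468  0.4124303 ]
 [-0.99968417 -0.01969284  0.01561278  0.15610679]
 [ 0.01390155  0.08422504  0.99634978  1.21055228]
 [ 0.          0.          0.          1.        ]]
wrist [[308.72637643   0.         314.79367651]
 [  0.         308.72637643 200.13414593]
 [  0.           0.           1.        ]] 0.00904755464611244 [[ 8.87893660e-05  2.73496883e-01 -9.61872885e-01 -1.94236172e-01]
 [ 9.99999931e-01 -3.70321711e-04 -1.29876559e-05 -8.22785859e-04]
 [-3.59754496e-04 -9.61872818e-01 -2.73496897e-01 -7.56684567e-02]
 [ 0.00000000e+00  0.00000000e+00  0.00000000e+00  1.00000000e+00]]
```

View pics/scene0.png

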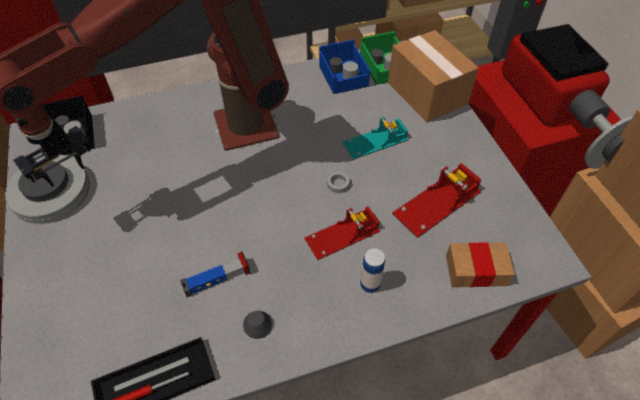

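View pics/top0.png

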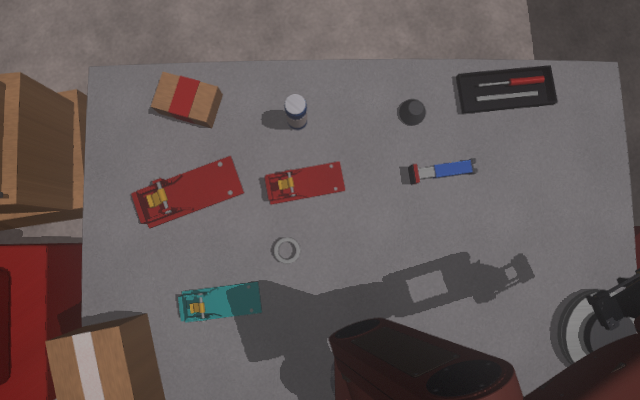

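View pics/wrist0.png

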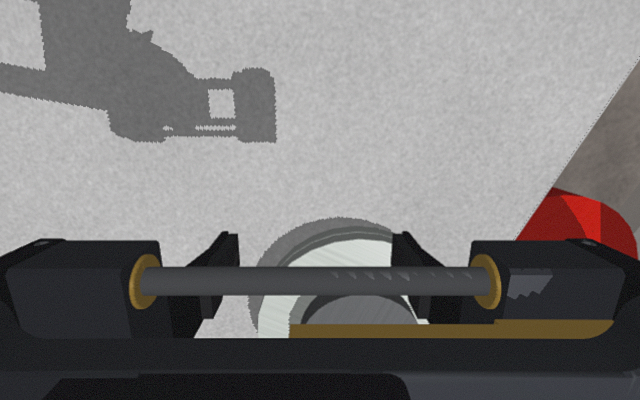

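Candidates for the cradle in the top view are the turquoise one at (218,302), the large red at (187,192) and the small red at (305,183). The description fits the small red. The red/kraft box (186,98) and the red-handled tool (525,80) are not relevant. The leg is at (443,171), with its foot on the left. Next I'll take close crops.

```bash
python3 - <<'E'
from h import *
t=np.load('top0.npy',allow_pickle=True).item();s=np.load('scene0.npy',allow_pickle=True).item()
a=cv2.resize(t['color'][140:225,250:490],None,fx=3.3,fy=3.3,interpolation=cv2.INTER_CUBIC)
b=cv2.resize(s['color'][200:300,170:390],None,fx=3.6,fy=3.6,interpolation=cv2.INTER_CUBIC)
save('crop_t',a);save('crop_s',b)
# large cradle vs small: length
for n,l in {'small':[(344,163),(265,182),(268,203),(345,184)],'big':[(234,156),(131,198),(150,227),(243,187)]}.items():
    print(n,[onz(t,u,v,.008)[:2].round(3) for u,v in l])
E
```

```text
small [array([0.625, 0.06 ]), array([0.573, 0.295]), array([0.51 , 0.287]), array([0.562, 0.059])]
big [array([0.652, 0.386]), array([0.533, 0.695]), array([0.446, 0.636]), array([0.559, 0.36 ])]
```

View pics/crop_t.png

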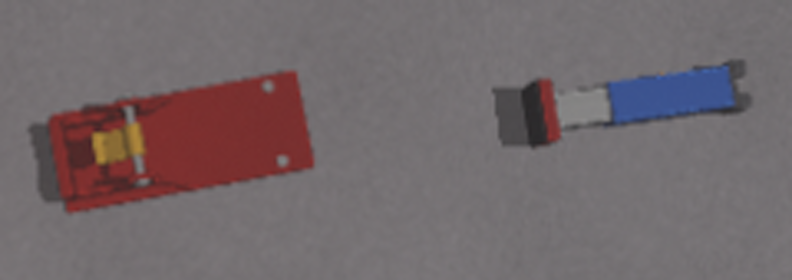

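View pics/crop_s.png

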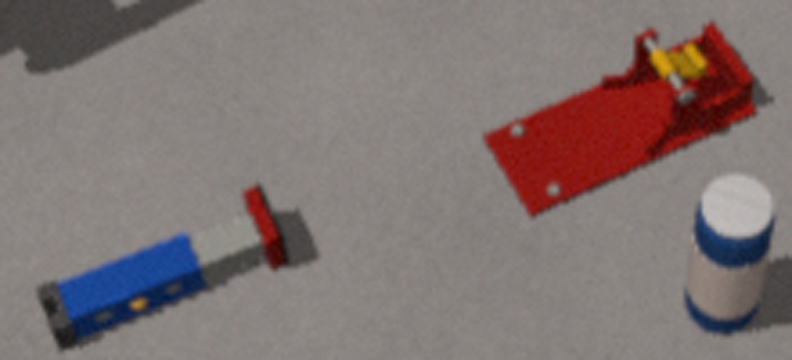

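```bash
cat > m.py <<'E'
from h import *
def quad(mask):
    n,l,st,_=cv2.connectedComponentsWithStats(mask.astype(np.uint8))
    i=1+np.argmax(st[1:,4]); c,_=cv2.findContours((l==i).astype(np.uint8),0,cv2.CHAIN_APPROX_NONE)
    return max(c,key=cv2.contourArea)[:,0,:].astype(float)
def blue(im):
    h=cv2.cvtColor(im,cv2.COLOR_RGB2HSV); return (h[...,0]>100)&(h[...,0]<130)&(h[...,1]>120)&(h[...,2]>40)
def red(im):
    h=cv2.cvtColor(im,cv2.COLOR_RGB2HSV); return ((h[...,0]<8)|(h[...,0]>172))&(h[...,1]>130)&(h[...,2]>40)
E
python3 - <<'E'
from m import *
t=np.load('top0.npy',allow_pickle=True).item()
def roi(m,x0,x1,y0,y1):
    z=np.zeros_like(m);z[y0:y1,x0:x1]=m[y0:y1,x0:x1];return z
def rect(m,z,lab):
    c=quad(m);w=np.array([onz(t,u,v,z)[:2] for u,v in c],np.float32)
    r=cv2.minAreaRect(w*1000);print(lab,np.round(r[0],1),np.round(r[1],1),'ang',r[2]);print(cv2.boxPoints(r).round(1).tolist());return w
rect(roi(blue(t['color']),425,485,150,190),.036,'sleeve top')
w=rect(roi(red(t['color']),255,350,150,215),.008,'cradle')
rect(roi(red(t['color']),120,250,150,230),.008,'big')
rect(roi(red(t['color']),400,425,150,190),.050,'foot')
E
```

```text
sleeve top [ 599.2 -257.2] [ 35.7 108.5] ang 7.6337738037109375
[[574.2000122070312, -205.8000030517578], [588.5999755859375, -313.29998779296875], [624.0999755859375, -308.6000061035156], [609.7000122070312, -201.10000610351562]]
cradle [569.5 179.2] [ 87.7 225.2] ang 9.540725708007812
[[507.6000061035156, 283.0], [544.9000244140625, 60.900001525878906], [631.4000244140625, 75.5], [594.0999755859375, 297.5]]
big [549.  519.2] [117.4 297.9] ang 19.379390716552734
[[444.20001220703125, 640.2000122070312], [543.0999755859375, 359.20001220703125], [653.7999877929688, 398.20001220703125], [555.0, 679.2000122070312]]
foot [ 583.9 -143. ] [49.9  8.2] ang 6.999529838562012
[[558.7000122070312, -142.0], [559.7000122070312, -150.10000610351562], [609.2000122070312, -144.0], [608.2000122070312, -135.89999389648438]]
```

```bash
cat > p.py <<'E'
from h import *
def leg(foot,ang): # ang deg: x axis = (sin,-cos)
    a=np.radians(ang);return np.array(foot),np.array([np.sin(a),-np.cos(a),0])
def tgt(pos,zx):
    x=np.array([0,0,-1.]);z=np.array(zx)/np.linalg.norm(zx);y=np.cross(z,x)
    T=np.eye(4);T[:3,:3]=np.c_[x,y,z];T[:3,3]=pos;return T
def plan(pos,zx,ns,g=-1,T0=None,total=8):
    st=bot.sense();T=toolT(st) if T0 is None else T0;G=tgt(pos,zx);rows=[]
    p0=T[:3,3].copy();rv=(R.from_matrix(T[:3,:3].T@G[:3,:3])).as_rotvec()
    for i in range(ns):
        d=T[:3,:3].T@((G[:3,3]-p0)/ns+p0+(G[:3,3]-p0)*i/ns-T[:3,3]);r=rv/ns
        d=d.round(1);r=r.round(3);rows.append([g,d.tolist(),r.tolist()])
        T[:3,3]=T[:3,3]+T[:3,:3]@d;T[:3,:3]=T[:3,:3]@R.from_rotvec(r).as_matrix()
    return rows
E
sed -i 's/d=T\[:3,:3\].T@((G.*$/w=p0+(G[:3,3]-p0)*(i+1)\/ns; d=1000*(T[:3,:3].T@(w-T[:3,3]))/; s/T\[:3,:3\]@d;/T[:3,:3]@d\/1000;/' p.py
python3 - <<'E'
from p import *
t=np.load('top0.npy',allow_pickle=True).item()
print('can top',onz(t,296,101,.16),'cone',onz(t,412,111,.05),'collar',onz(t,286,250,.024))
for r in plan([.595,-.25,.15],[.1328,-.991,0],8): print(r)
E
```

```text
can top [0.76585549 0.19416828 0.16      ] cone [ 0.76829489 -0.1397538   0.05      ] collar [0.37278758 0.23470919 0.024     ]Traceback (most recent call last):
  File "<stdin>", line 4, in <module>
  File "p.py", line 12, in plan
    d=d.round(1);r=r.round(3);rows.append([g,d.tolist(),r.tolist()])
                   ^
UnboundLocalError: cannot access local variable 'r' where it is not associated with a value
```

```bash
sed -i 's/d=d.round(1);r=r.round(3)/d=d.round(0);r=(rv\/ns).round(2)/' p.py
python3 - <<'E'
from p import *
for r in plan([.595,-.25,.15],[.1328,-.991,0],8): print(r)
E
```

```text
[-1, [5.0, -19.0, -55.0], [-0.16, -0.0, 0.0]]
[-1, [5.0, -10.0, -57.0], [-0.16, -0.0, 0.0]]
[-1, [5.0, -0.0, -58.0], [-0.16, -0.0, 0.0]]
[-1, [5.0, 8.0, -57.0], [-0.16, -0.0, 0.0]]
[-1, [5.0, 18.0, -56.0], [-0.16, -0.0, 0.0]]
[-1, [5.0, 26.0, -51.0], [-0.16, -0.0, 0.0]]
[-1, [4.0, 34.0, -47.0], [-0.16, -0.0, 0.0]]
[-1, [5.0, 41.0, -41.0], [-0.16, -0.0, 0.0]]
```

Call:
play_rows(deltas=[[-1, [5, -19, -55], [-0.16, 0, 0]], [-1, [5, -10, -57], [-0.16, 0, 0]], [-1, [5, 0, -58], [-0.16, 0, 0]], [-1, [5, 8, -57], [-0.16, 0, 0]], [-1, [5, 18, -56], [-0.16, 0, 0]], [-1, [5, 26, -51], [-0.16, 0, 0]], [-1, [4, 34, -47], [-0.16, 0, 0]], [-1, [5, 41, -41], [-0.16, 0, 0]]])

```text
t: 1.15
tcp_pos: [0.596, -0.2387, 0.1469]
tool_rot: [0.456, 0.541, -0.457, 0.539]
force: [0.3, -0.8, -0.1]
opening: 1.002
```

```bash
python3 - <<'E'
from p import *
st=bot.sense();print(toolT(st).round(3),st['force'].round(1) if hasattr(st['force'],'round') else st['force'])
s=bot.snapshot('wrist');save('w1',s['color']);np.save('w1.npy',(s,toolT(st)),allow_pickle=True) if 0 else None
import pickle;pickle.dump((s,toolT(st)),open('w1.pkl','wb'))
for r in plan([.595,-.25,.15],[.1328,-.991,0],4): print(r)
E
```

```text
[[-0.002  0.986  0.167  0.596]
 [ 0.002  0.167 -0.986 -0.239]
 [-1.    -0.002 -0.002  0.147]
 [ 0.     0.     0.     1.   ]] [ 0.3 -0.8 -0.1]
[-1, [-1.0, -2.0, 4.0], [0.01, -0.0, -0.0]]
[-1, [-1.0, -2.0, 4.0], [0.01, -0.0, -0.0]]
[-1, [-1.0, -2.0, 5.0], [0.01, -0.0, -0.0]]
[-1, [-1.0, -2.0, 4.0], [0.01, -0.0, -0.0]]
```

View pics/w1.png

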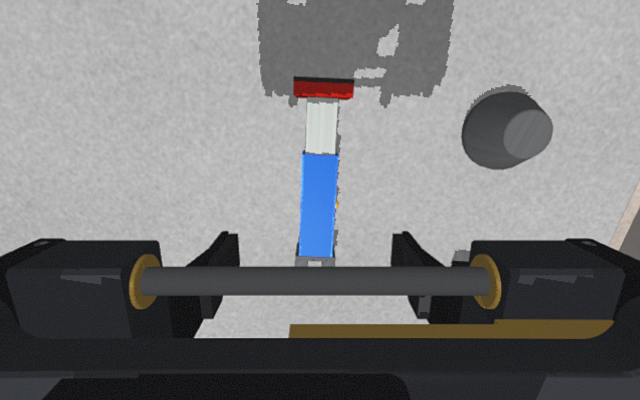

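The wrist view shows the whole leg: the foot plate at (324,89), the blue sleeve from rows 153 to 258, and the button dome at about (337,205) on the +y side as expected. Now I'll measure it.

```bash
cat > ml.py <<'E'
from m import *
def measleg(s,T0,z0=0.,x0=250,x1=400,y0=60,y1=262):
    T=T0@np.array(s['tool_from_camera']);m=blue(s['color']);z=np.zeros_like(m);z[y0:y1,x0:x1]=m[y0:y1,x0:x1]
    c=quad(z)
    w=np.array([onz(s,u+.0,v+.0,z0+.036,T)[:2] for u,v in c],np.float32)
    r=cv2.minAreaRect(w*1000);b=cv2.boxPoints(r);print('sleeve',np.round(r[0],1),np.round(r[1],1),r[2]);print(b.round(1).tolist())
    return T
E
python3 - <<'E'
from ml import *
import pickle
s,T0=pickle.load(open('w1.pkl','rb'));T=measleg(s,T0)
im=s['color'];m=red(im);z=np.zeros_like(m);z[60:120,250:400]=m[60:120,250:400]
c=quad(z);w=np.array([onz(s,u,v,.05,T)[:2] for u,v in c],np.float32);r=cv2.minAreaRect(w*1000);print('foot',r,cv2.boxPoints(r).round(1).tolist())
print('button top',onz(s,337.5,205,.018,T))
E
```

```text
sleeve [ 601.5 -255.5] [ 37.  112.9] 7.360681056976318
[[576.0, -201.89999389648438], [590.4000244140625, -313.79998779296875], [627.0999755859375, -309.1000061035156], [612.5999755859375, -197.10000610351562]]
foot ((587.7874145507812, -143.16383361816406), (52.2897834777832, 13.102349281311035), 7.017184734344482) [[561.0, -139.89999389648438], [562.5999755859375, -152.89999389648438], [614.5, -146.5], [612.9000244140625, -133.5]]
button top [ 0.62434014 -0.25548544  0.018     ]
```

```bash
python3 - <<'E'
from p import *
for r in plan([.6037,-.2768,.006],[.129,-.992,0],7): print(r)
E
```

```text
[-1, [20.0, -1.0, 6.0], [0.01, -0.0, -0.0]]
[-1, [20.0, -0.0, 7.0], [0.01, -0.0, -0.0]]
[-1, [20.0, -1.0, 6.0], [0.01, -0.0, -0.0]]
[-1, [20.0, -0.0, 7.0], [0.01, -0.0, -0.0]]
[-1, [20.0, -0.0, 6.0], [0.01, -0.0, -0.0]]
[-1, [20.0, -1.0, 7.0], [0.01, -0.0, -0.0]]
[-1, [20.0, 0.0, 7.0], [0.01, -0.0, -0.0]]
```

Call:
play_rows(deltas=[[-1, [15, -1, 14], [0.01, 0, 0]], [-1, [20, 0, 14], [0.01, 0, 0]], [-1, [20, -1, 14], [0.01, 0, 0]], [-1, [20, 0, 4], [0.01, 0, 0]], [-1, [20, 0, 0], [0, 0, 0]], [-1, [20, 0, 0], [0, 0, 0]], [-1, [18, 0, 0], [0, 0, 0]], [-1, [0, 0, 0], [0, 0, 0]]])

```text
t: 2.2
tcp_pos: [0.6012, -0.2807, -0.0006]
tool_rot: [0.467, 0.535, -0.465, 0.528]
force: [-1.2, 1.2, -0.0]
opening: 1.0
```

```bash
python3 - <<'E'
from p import *
st=bot.sense();print(toolT(st).round(4))
p=toolT(st)[:3,3]*1000;d=p[:2]-np.array([584.9,-132]);a=np.array([.129,-.992]);print('leg x',d@a,'y',d@np.array([.992,.129]))
for r in plan([.6037,-.2768,.005],[.129,-.992,0],1): print(r)
E
```

```text
[[-6.300e-03  9.915e-01  1.303e-01  6.012e-01]
 [ 9.100e-03  1.303e-01 -9.914e-01 -2.807e-01]
 [-9.999e-01 -5.100e-03 -9.800e-03 -6.000e-04]
 [ 0.000e+00  0.000e+00  0.000e+00  1.000e+00]]
leg x 149.5605156621391 y -3.0421760526325143
[-1, [-6.0, 3.0, -4.0], [0.0, -0.01, 0.01]]
```

Call:
play_rows(deltas=[[-1, [-5, 3, -4], [0, -0.01, 0.01]], [-1, [0, 0, 0], [0, 0, 0]], [0, [0, 0, 0], [0, 0, 0]], [1, [0, 0, 0], [0, 0, 0]], [1, [0, 0, 0], [0, 0, 0]], [1, [0, 0, 0], [0, 0, 0]], [1, [0, 0, 0], [0, 0, 0]], [1, [0, 0, 0], [0, 0, 0]]], squeeze=35)

```text
t: 3.2
tcp_pos: [0.6067, -0.2768, 0.0088]
tool_rot: [0.468, 0.528, -0.464, 0.536]
force: [-1.2, 0.6, 0.8]
opening: 0.402
```

```bash
cat > look.py <<'E'
from ml import *
import pickle,sys
n=sys.argv[1];st=bot.sense();T0=toolT(st);s=bot.snapshot('wrist');save(n,s['color']);pickle.dump((s,T0),open(n+'.pkl','wb'))
print(T0.round(4));print('force',np.round(st['force'],1),'open mm',87*st['opening'],'t',st['t'])
E
python3 look.py w2
```

```text
[[ 0.0112  0.9913  0.1313  0.6067]
 [-0.0034  0.1314 -0.9913 -0.2768]
 [-0.9999  0.0106  0.0048  0.0088]
 [ 0.      0.      0.      1.    ]]
force [-1.2  0.6  0.8] open mm 34.956691913545335 t 3.2
```

View pics/w2.png

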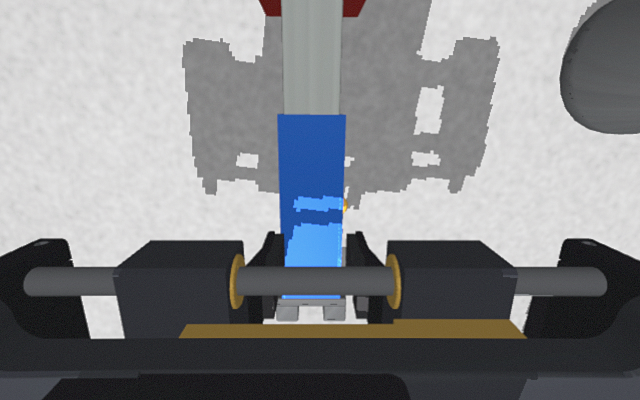

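```bash
python3 - <<'E'
from ml import *
import pickle
s,T0=pickle.load(open('w2.pkl','rb'));T=T0@np.array(s['tool_from_camera'])
a=np.array([.1305,-.9914])
for u,v,z,x in [(312,114,.036,70),(346,206,.018,125),(312,298,.036,180)]:
    p=onz(s,u,v,z,T);print(p.round(4),'legx of TCP',x+((T0[:3,3]-p)[:2]@a)*1000)
for z in [.036]:
    for v in (130,170):
        row=blue(s['color'])[v];i=np.where(row[250:380])[0]+250;print(v,i.min(),i.max(),onz(s,i.min(),v,z,T).round(4),onz(s,i.max()+1,v,z,T).round(4))
E
```

```text
[ 0.5954 -0.2024  0.036 ] legx of TCP 145.29573274002496
[ 0.6238 -0.2548  0.018 ] legx of TCP 144.59849365026184
[ 0.6096 -0.3111  0.036 ] legx of TCP 145.6887574184953
130 278 344 [ 0.5787 -0.2128  0.036 ] [ 0.6137 -0.2081  0.036 ]
170 279 343 [ 0.5814 -0.2339  0.036 ] [ 0.6166 -0.2293  0.036 ]
```

```bash
python3 - <<'E'
from ml import *
from p import *
t=np.load('top0.npy',allow_pickle=True).item();sc=np.load('scene0.npy',allow_pickle=True).item()
def lines(s,x0,x1,y0,y1,lab):
    m=red(s['color']);z=np.zeros_like(m);z[y0:y1,x0:x1]=m[y0:y1,x0:x1]
    w=np.array([onz(s,u,v,.008)[:2] for u,v in quad(z)])*1000
    a=np.array([.1656,-.986]);n=np.array([.986,.1656]);o=np.array([553.1,276.8])
    for it in range(2):
        L=(w-o)@a;Y=(w-o)@n
        e1=(np.abs(L-160)<40)&(Y>30);e2=(np.abs(L-160)<40)&(Y<-30);e3=(np.abs(Y)<35)&(L>180)
        p1=np.polyfit(L[e1],Y[e1],1);p2=np.polyfit(L[e2],Y[e2],1)
        print(lab,'slopes',p1[0].round(4),p2[0].round(4),'at160',np.polyval(p1,160).round(1),np.polyval(p2,160).round(1),'end',np.median(L[e3]).round(1),'resid',np.std(Y[e1]-np.polyval(p1,L[e1])).round(2))
        sl=(p1[0]+p2[0])/2;c=(np.polyval(p1,160)+np.polyval(p2,160))/2
        ctr=o+a*160+n*c; a=a+n*sl;a/=np.linalg.norm(a);n=np.array([-a[1],a[0]]);o=ctr-a*160
    print(lab,'axis',a.round(4),'ang',np.degrees(np.arctan2(a[0],-a[1])).round(2),'origin(assumed)',o.round(1), 'end px-adj', np.median(((w-o)@a)[e3]).round(1))
lines(t,255,350,150,215,'top');lines(sc,300,385,200,260,'scene')
E
```

```text
top slopes -0.0424 0.004 at160 40.1 -42.5 end 209.7 resid 2.47
top slopes -0.0429 0.0232 at160 40.8 -41.3 end 209.6 resid 3.34
top axis [ 0.1369 -0.9906] ang 7.87 origin(assumed) [556.3 277.3] end px-adj 209.8
scene slopes -0.0072 0.051 at160 47.9 -37.8 end 212.5 resid 0.93
scene slopes -0.0276 0.0737 at160 42.9 -41.7 end 212.9 resid 0.94
scene axis [ 0.2098 -0.9777] ang 12.11 origin(assumed) [551.6 276.4] end px-adj 212.8
```

```bash
python3 - <<'E'
from p import *
T=toolT()
T[2,3]+=.05
for r in plan([.599,.0056,.06],[.1656,-.986,0],10,g=1,T0=T): print(r)
E
```

```text
[1, [-0.0, 3.0, -28.0], [-0.0, 0.0, -0.0]]
[1, [-0.0, 3.0, -28.0], [-0.0, 0.0, -0.0]]
[1, [-1.0, 3.0, -28.0], [-0.0, 0.0, -0.0]]
[1, [0.0, 3.0, -28.0], [-0.0, 0.0, -0.0]]
[1, [-0.0, 3.0, -29.0], [-0.0, 0.0, -0.0]]
[1, [-0.0, 3.0, -28.0], [-0.0, 0.0, -0.0]]
[1, [-1.0, 3.0, -28.0], [-0.0, 0.0, -0.0]]
[1, [0.0, 3.0, -28.0], [-0.0, 0.0, -0.0]]
[1, [-0.0, 3.0, -28.0], [-0.0, 0.0, -0.0]]
[1, [-0.0, 3.0, -28.0], [-0.0, 0.0, -0.0]]
```

Call:
play_rows(deltas=[[1, [-15, 0, 0], [0, 0, 0]], [1, [-20, 0, 0], [0, 0, 0]], [1, [-12, -1, -20], [0, 0, -0.01]], [1, [0, -1, -28], [0, 0, 0]], [1, [0, -1, -28], [-0.01, 0, 0]], [1, [0, -1, -28], [0, 0, 0]], [1, [0, -1, -28], [-0.01, 0, 0]], [1, [0, -1, -28], [0, 0, 0]]])

```text
t: 4.25
tcp_pos: [0.5791, -0.1111, 0.0659]
tool_rot: [0.461, 0.533, -0.461, 0.54]
force: [1.1, 0.2, 0.3]
opening: 0.003
```

```bash
python3 - <<'E'
from p import *
st=bot.sense();print(toolT().round(4),st['force'])
for r in plan([.599,.0056,.06],[.1656,-.986,0],6,g=1): print(r)
E
```

```text
[[ 0.0076  0.9886  0.1504  0.5791]
 [-0.0072  0.1505 -0.9886 -0.1111]
 [-0.9999  0.0064  0.0082  0.0659]
 [ 0.      0.      0.      1.    ]] [1.12693836 0.18763163 0.26434504]
[1, [1.0, 6.0, -19.0], [-0.0, 0.0, -0.0]]
[1, [1.0, 6.0, -18.0], [-0.0, 0.0, -0.0]]
[1, [1.0, 7.0, -19.0], [-0.0, 0.0, -0.0]]
[1, [0.0, 6.0, -19.0], [-0.0, 0.0, -0.0]]
[1, [1.0, 6.0, -19.0], [-0.0, 0.0, -0.0]]
[1, [1.0, 6.0, -18.0], [-0.0, 0.0, -0.0]]
```

The opening reads 0.003, so the leg slipped out. I'll look for it.

```bash
python3 look.py w3; python3 - <<'E'
from h import *
s=bot.snapshot('scene');save('s3',s['color']);save('s3c',cv2.resize(s['color'][180:320,140:400],None,fx=3,fy=3))
t=bot.snapshot('top');save('t3c',cv2.resize(t['color'][100:240,250:520],None,fx=2.9,fy=2.9))
np.save('top3.npy',t,allow_pickle=True);np.save('scene3.npy',s,allow_pickle=True)
E
```

```text
[[ 0.0076  0.9886  0.1504  0.5791]
 [-0.0072  0.1505 -0.9886 -0.1111]
 [-0.9999  0.0064  0.0082  0.0659]
 [ 0.      0.      0.      1.    ]]
force [1.1 0.2 0.3] open mm 0.23956119137150422 t 4.25
```

View pics/s3c.png

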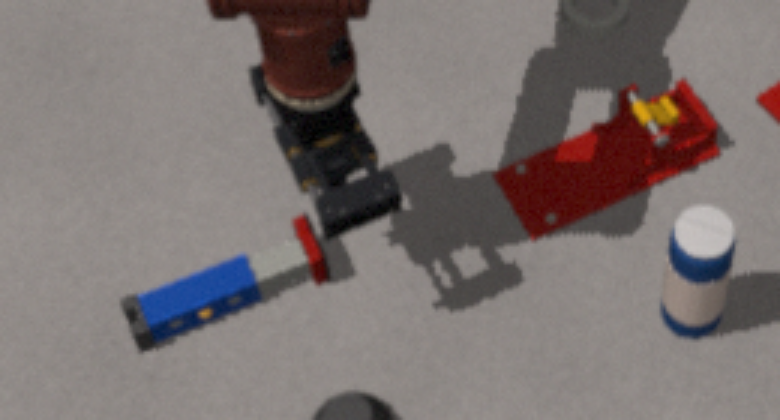

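View pics/t3c.png

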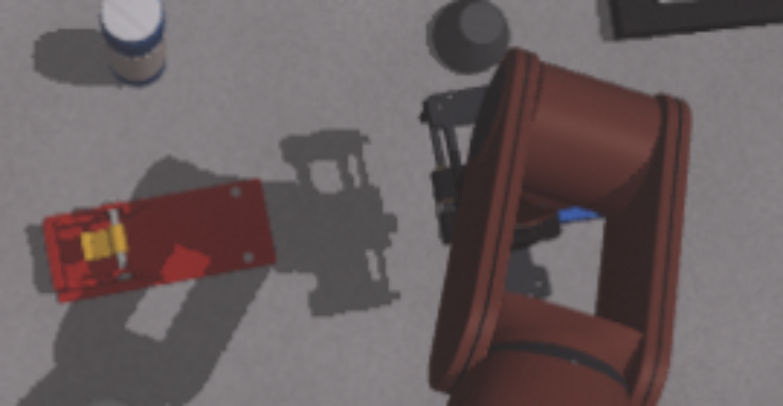

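View pics/w3.png

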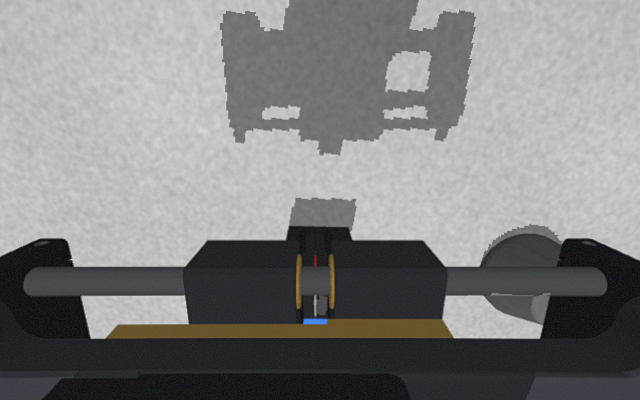

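The leg is nearly where it was, lying flat with the button still out in the middle hole. I'll go back and look again, then grip harder, deeper and for longer.

```bash
python3 - <<'E'
from p import *
T=toolT();T[2,3]=.11
for r in plan([.597,-.24,.15],[.129,-.992,0],5,T0=T): print(r)
E
```

```text
[-1, [-8.0, -0.0, 26.0], [0.0, 0.0, -0.0]]
[-1, [-8.0, -1.0, 26.0], [0.0, 0.0, -0.0]]
[-1, [-7.0, -0.0, 26.0], [0.0, 0.0, -0.0]]
[-1, [-8.0, -1.0, 26.0], [0.0, 0.0, -0.0]]
[-1, [-8.0, 0.0, 27.0], [0.0, 0.0, -0.0]]
```

Call:
play_rows(deltas=[[-1, [-20, 0, 0], [0, 0, 0]], [-1, [-24, 0, 0], [0, 0, 0]], [-1, [-10, 0, 26], [0.01, -0.01, 0]], [-1, [-7, 0, 26], [0, 0, 0]], [-1, [-7, 0, 26], [0.01, 0, 0]], [-1, [-7, 0, 24], [0, 0, 0]], [-1, [-5, 0, 18], [0, 0, 0]], [-1, [0, 0, 0], [0, 0, 0]]])

```text
t: 5.4
tcp_pos: [0.5977, -0.2433, 0.1603]
tool_rot: [0.465, 0.52, -0.471, 0.541]
force: [0.8, 0.2, -0.2]
opening: 0.835
```

```bash
python3 look.py w4; python3 - <<'E'
from ml import *
import pickle
s,T0=pickle.load(open('w4.pkl','rb'));measleg(s,T0)
E
```

```text
[[ 0.0165  0.9921  0.1243  0.5977]
 [-0.0256  0.1246 -0.9919 -0.2433]
 [-0.9995  0.0132  0.0274  0.1603]
 [ 0.      0.      0.      1.    ]]
force [ 0.8  0.2 -0.2] open mm 72.6635197210343 t 5.4
sleeve [ 602.5 -255.4] [ 37.  112.3] 6.869167327880859
[[577.4000244140625, -201.89999389648438], [590.7999877929688, -313.3999938964844], [627.5999755859375, -308.8999938964844], [614.2000122070312, -197.5]]
```

View pics/w4.png

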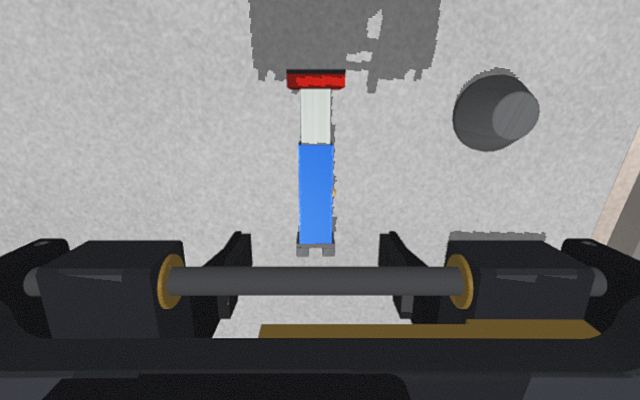

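```bash
python3 - <<'E'
from p import *
for r in plan([.6045,-.2752,.006],[.126,-.992,0],1): print(r)
E
```

```text
[-1, [155.0, 1.0, 29.0], [-0.0, 0.03, -0.01]]
```

Call:
play_rows(deltas=[[-1, [10, 1, 14], [0, 0.02, -0.01]], [-1, [20, 0, 12], [0, 0.01, 0]], [-1, [25, 0, 0], [0, 0, 0]], [-1, [25, 0, 0], [0, 0, 0]], [-1, [25, 0, 0], [0, 0, 0]], [-1, [20, 0, 0], [0, 0, 0]], [-1, [12, 0, 0], [0, 0, 0]], [-1, [0, 0, 0], [0, 0, 0]]], squeeze=60)

```text
t: 6.45
tcp_pos: [0.5989, -0.2628, 0.0114]
tool_rot: [0.469, 0.535, -0.465, 0.527]
force: [0.4, -0.9, -0.9]
opening: 1.0
```

```bash
python3 - <<'E'
from p import *
print(toolT().round(4))
for r in plan([.6045,-.2752,.004],[.126,-.992,0],1): print(r)
E
```

```text
[[-0.0048  0.9917  0.1282  0.5989]
 [ 0.0107  0.1283 -0.9917 -0.2628]
 [-0.9999 -0.0034 -0.0113  0.0114]
 [ 0.      0.      0.      1.    ]]
[-1, [7.0, 4.0, 13.0], [0.0, -0.01, 0.0]]
```

Call:
play_rows(deltas=[[-1, [4, 4, 12], [0, -0.01, 0]], [-1, [2, 0, 0], [0, 0, 0]], [1, [0, 0, 0], [0, 0, 0]], [1, [0, 0, 0], [0, 0, 0]], [1, [0, 0, 0], [0, 0, 0]], [1, [0, 0, 0], [0, 0, 0]], [1, [0, 0, 0], [0, 0, 0]], [1, [0, 0, 0], [0, 0, 0]]])

```text
t: 7.45
tcp_pos: [0.6074, -0.2765, 0.0088]
tool_rot: [0.466, 0.53, -0.467, 0.532]
force: [-0.8, 0.6, 0.5]
opening: 0.402
```

```bash
python3 look.py w5
```

```text
[[ 0.0021  0.9917  0.1283  0.6074]
 [-0.0032  0.1284 -0.9917 -0.2765]
 [-1.      0.0016  0.0034  0.0088]
 [ 0.      0.      0.      1.    ]]
force [-0.8  0.6  0.5] open mm 35.00302139302724 t 7.45
```

View pics/w5.png

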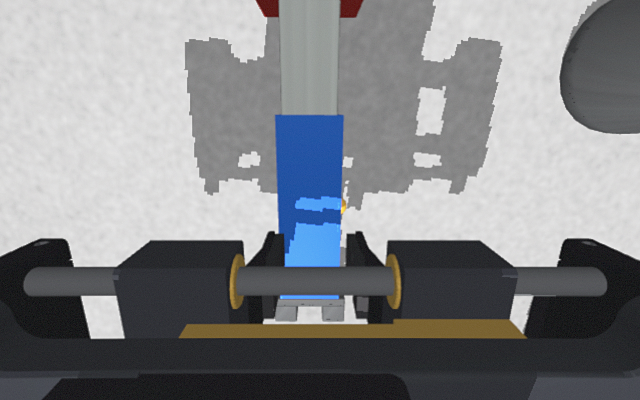

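Both times the opening was 35 mm after the same 0.75 s of closing. The fingers may only just be touching, so I'll wait a bit and then lift slightly.

Call:
play_rows(deltas=[[1, [0, 0, 0], [0, 0, 0]], [1, [0, 0, 0], [0, 0, 0]], [1, [0, 0, 0], [0, 0, 0]], [1, [0, 0, 0], [0, 0, 0]], [1, [-2, 0, 0], [0, 0, 0]], [1, [-2, 0, 0], [0, 0, 0]], [1, [-2, 0, 0], [0, 0, 0]], [1, [0, 0, 0], [0, 0, 0]]])

```text
t: 8.5
tcp_pos: [0.6075, -0.2765, 0.0153]
tool_rot: [0.466, 0.53, -0.467, 0.532]
force: [-0.4, 0.1, -0.2]
opening: 0.009
```

```bash
python3 look.py w6
```

```text
[[ 0.0022  0.9917  0.1283  0.6075]
 [-0.0033  0.1284 -0.9917 -0.2765]
 [-1.      0.0017  0.0035  0.0153]
 [ 0.      0.      0.      1.    ]]
force [-0.4  0.1 -0.2] open mm 0.7681860247940805 t 8.5
```

View pics/w6.png

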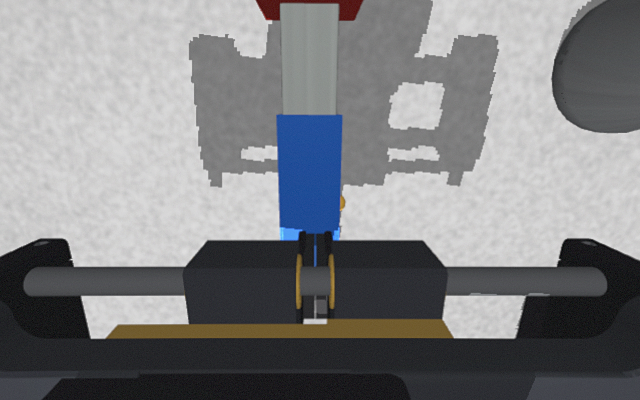

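```bash
python3 - <<'E'
from h import *
s=bot.snapshot('scene');save('s6c',cv2.resize(s['color'][200:320,150:310],None,fx=4.5,fy=4.5,interpolation=cv2.INTER_CUBIC))
print(proj(s,bot.sense()['tcp_pos']), (proj(s,bot.sense()['tcp_pos'])-[150,200])*4.5)
E
```

```text
[200.50781653 282.35390115] [227.28517439 370.59255517]
```

View pics/s6c.png

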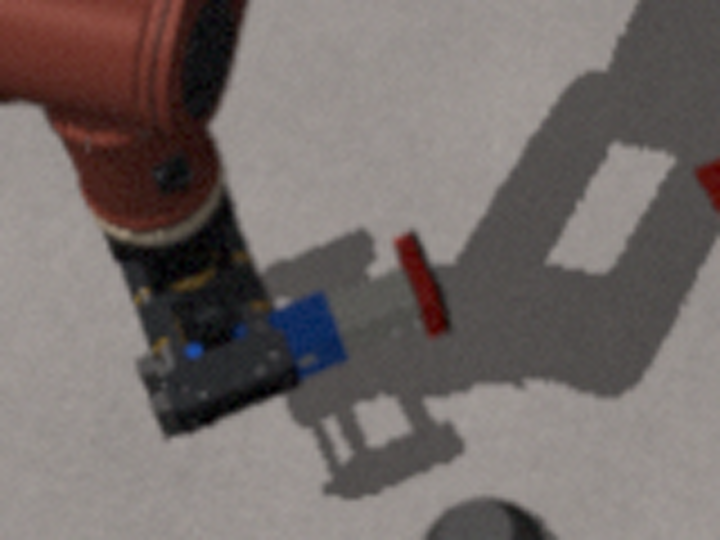

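```bash
python3 - <<'E'
from h import *
import pickle
a=pickle.load(open('w1.pkl','rb'))[0]['color'][220:340,130:500];b=pickle.load(open('w6.pkl','rb'))[0]['color'][215:335,230:400]
save('fa',cv2.resize(a,None,fx=2.1,fy=2.1));save('fb',cv2.convertScaleAbs(cv2.resize(b,None,fx=4,fy=4),alpha=2))
E
```

```text
(no output)
```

View pics/fa.png

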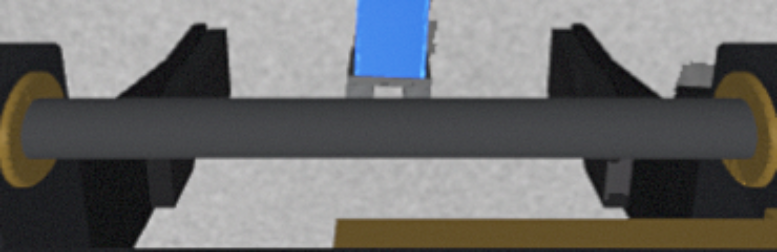

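View pics/fb.png

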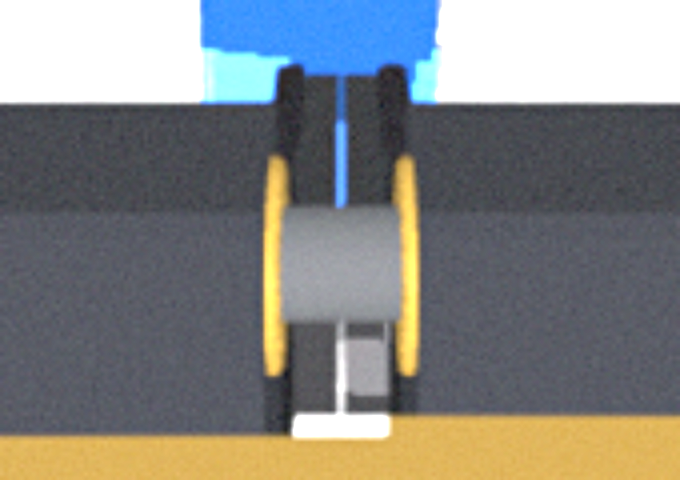

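The wrist view shows the closed fingers lying above the sleeve. Their tips project to about 29 mm short of the stated TCP: row 232, with 153 px for 87 mm, gives a depth of 175 mm. So the real tips sit at about tcp_z + 0.029. I'll open, shift, then go down carefully and watch the force.

Call:
play_rows(deltas=[[-1, [-4, 0, 0], [0, 0, 0]], [-1, [0, 0, 0], [0, 0, 0]], [-1, [0, 0, 0], [0, 0, 0]], [-1, [0, -3, 0], [0, 0, 0]], [-1, [0, 0, 0], [0, 0, 0]], [-1, [0, 0, 0], [0, 0, 0]], [-1, [10, 0, 0], [0, 0, 0]], [-1, [8, 0, 0], [0, 0, 0]]])

```text
t: 9.6
tcp_pos: [0.6043, -0.277, 0.0007]
tool_rot: [0.466, 0.53, -0.467, 0.533]
force: [-0.4, -0.2, -0.4]
opening: 0.834
```

```bash
python3 look.py w7
```

```text
[[ 2.500e-03  9.917e-01  1.283e-01  6.043e-01]
 [-3.500e-03  1.283e-01 -9.917e-01 -2.770e-01]
 [-1.000e+00  2.000e-03  3.700e-03  7.000e-04]
 [ 0.000e+00  0.000e+00  0.000e+00  1.000e+00]]
force [-0.4 -0.2 -0.4] open mm 72.53267652795309 t 9.6
```

View pics/w7.png

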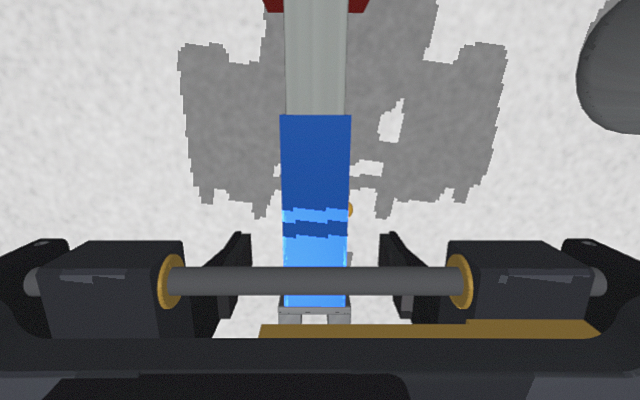

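Call:
play_rows(deltas=[[-1, [5, 0, 0], [0, 0, 0]], [-1, [5, 0, 0], [0, 0, 0]], [-1, [4, 0, 0], [0, 0, 0]], [-1, [3, 0, 0], [0, 0, 0]], [-1, [1, 0, 0], [0, 0, 0]], [-1, [0, 0, 0], [0, 0, 0]], [1, [0, 0, 0], [0, 0, 0]], [1, [0, 0, 0], [0, 0, 0]]], squeeze=50)

```text
t: 10.65
tcp_pos: [0.6037, -0.2766, -0.0202]
tool_rot: [0.466, 0.53, -0.467, 0.532]
force: [-0.7, -0.3, 0.1]
opening: 0.852
```

Call:
play_rows(deltas=[[1, [0, 0, 0], [0, 0, 0]], [1, [0, 0, 0], [0, 0, 0]], [1, [0, 0, 0], [0, 0, 0]], [1, [0, 0, 0], [0, 0, 0]], [1, [0, 0, 0], [0, 0, 0]], [1, [0, 0, 0], [0, 0, 0]], [1, [0, 0, 0], [0, 0, 0]], [1, [0, 0, 0], [0, 0, 0]]])

```text
t: 11.65
tcp_pos: [0.6039, -0.2768, -0.0199]
tool_rot: [0.466, 0.53, -0.467, 0.532]
force: [0.3, -0.5, -0.2]
opening: 0.409
```

```bash
python3 look.py w8
```

```text
[[ 0.0013  0.9917  0.1284  0.6039]
 [-0.0027  0.1284 -0.9917 -0.2768]
 [-1.      0.001   0.0029 -0.0199]
 [ 0.      0.      0.      1.    ]]
force [ 0.3 -0.5 -0.2] open mm 35.615582261533476 t 11.65
```

View pics/w8.png

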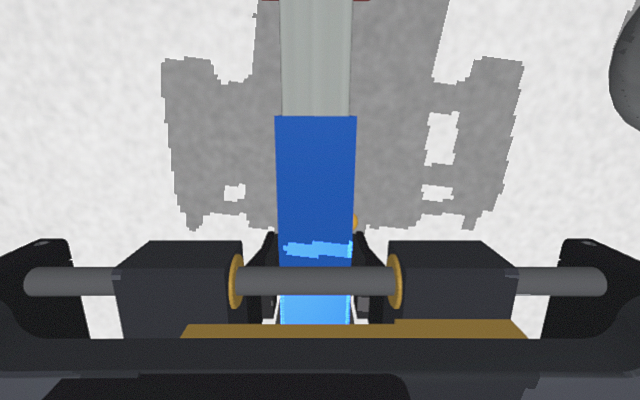

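It now holds at 35.6 mm. Lift slowly.

Call:
play_rows(deltas=[[1, [-4, 0, 0], [0, 0, 0]], [1, [-8, 0, 0], [0, 0, 0]], [1, [-10, 0, 0], [0, 0, 0]], [1, [-12, 0, -4], [0, 0, 0]], [1, [-10, 0, -12], [0, 0, 0]], [1, [-6, 0, -20], [0, 0, 0]], [1, [0, 0, -25], [-0.01, 0, 0]], [1, [0, 0, -25], [-0.01, 0, 0]]])

```text
t: 12.7
tcp_pos: [0.5904, -0.1854, 0.0322]
tool_rot: [0.461, 0.536, -0.462, 0.536]
force: [-0.3, -0.1, -4.5]
opening: 0.411
```

```bash
python3 look.py w9; python3 - <<'E'
from p import *
for r in plan([.600,.0056,.030],[.1656,-.986,0],7,g=1): print(r)
E
```

```text
[[-9.000e-04  9.890e-01  1.480e-01  5.904e-01]
 [-6.000e-04  1.480e-01 -9.890e-01 -1.854e-01]
 [-1.000e+00 -9.000e-04  5.000e-04  3.220e-02]
 [ 0.000e+00  0.000e+00  0.000e+00  1.000e+00]]
force [-0.3 -0.1 -4.5] open mm 35.77460016351733 t 12.7
[1, [0.0, 5.0, -26.0], [-0.0, -0.0, 0.0]]
[1, [1.0, 6.0, -26.0], [-0.0, -0.0, 0.0]]
[1, [-0.0, 5.0, -27.0], [-0.0, -0.0, 0.0]]
[1, [0.0, 6.0, -26.0], [-0.0, -0.0, 0.0]]
[1, [0.0, 5.0, -26.0], [-0.0, -0.0, 0.0]]
[1, [1.0, 6.0, -26.0], [-0.0, -0.0, 0.0]]
[1, [0.0, 5.0, -26.0], [-0.0, -0.0, 0.0]]
```

View pics/w9.png

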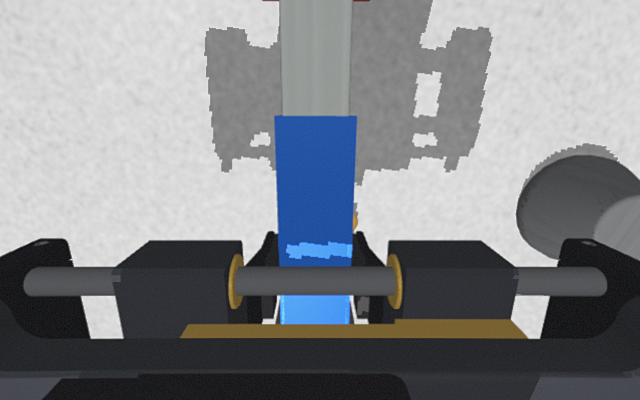

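Call:
play_rows(deltas=[[1, [0, 5, -25], [-0.01, 0, 0]], [1, [0, 5, -26], [0, 0, 0]], [1, [0, 5, -26], [-0.01, 0, 0]], [1, [0, 6, -26], [0, 0, 0]], [1, [0, 5, -26], [0, 0, 0]], [1, [0, 5, -24], [0, 0, 0]], [1, [0, 3, -12], [0, 0, 0]], [1, [0, 0, 0], [0, 0, 0]]])

```text
t: 13.75
tcp_pos: [0.5884, 0.0046, 0.0282]
tool_rot: [0.451, 0.547, -0.453, 0.54]
force: [0.2, -0.3, -4.9]
opening: 0.409
```

```bash
python3 look.py w10; python3 - <<'E'
from h import *
s=bot.snapshot('scene');save('s10c',cv2.resize(s['color'][170:300,220:420],None,fx=4,fy=4,interpolation=cv2.INTER_CUBIC))
E
```

```text
[[-0.0105  0.9833  0.1818  0.5884]
 [ 0.0046  0.1818 -0.9833  0.0046]
 [-0.9999 -0.0095 -0.0064  0.0282]
 [ 0.      0.      0.      1.    ]]
force [ 0.2 -0.3 -4.9] open mm 35.54608904949892 t 13.75
```

View pics/w10.png

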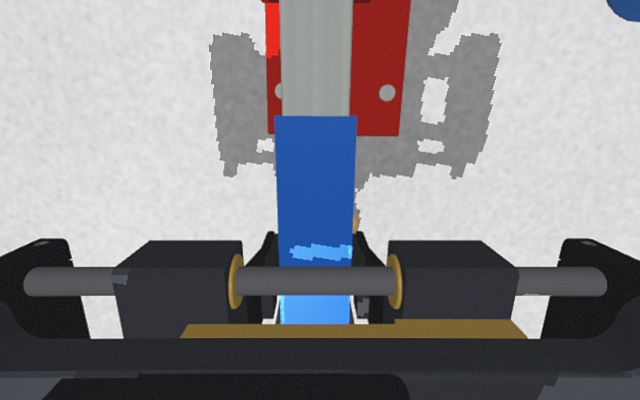

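View pics/s10c.png

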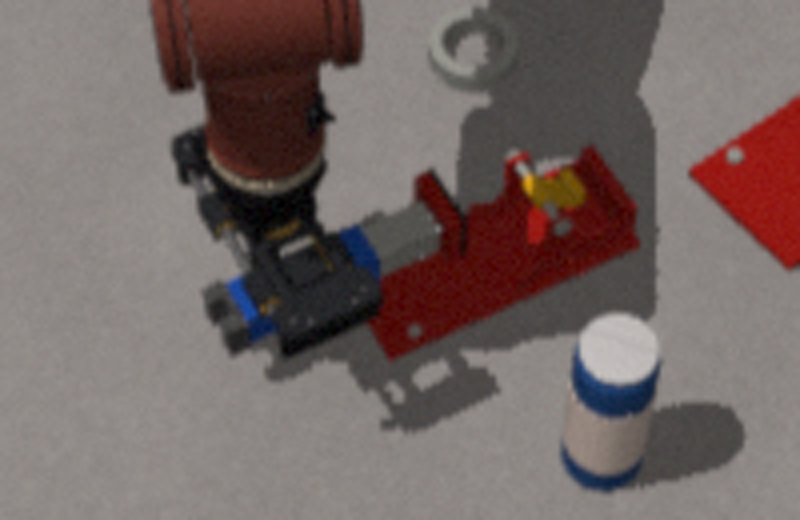

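The wrist view shows the leg over the plate's mouth end: plate left edge about col 267, right edge from (398,135) to (409,0), front edge row about 134, bolt at (387,93). Leg vs plate is a direct comparison, so I'll measure that.

```bash
cat > mc.py <<'E'
from ml import *
import pickle,sys
s,T0=pickle.load(open(sys.argv[1]+'.pkl','rb'));T=T0@np.array(s['tool_from_camera'])
m=red(s['color']);R_,L_=[],[]
vm=int(sys.argv[2]);v0=int(sys.argv[3])
for v in range(v0,vm,4):
    i=np.where(m[v,200:450])[0]+200
    if len(i)<5: continue
    L_.append(onz(s,i.min(),v+.5,.008,T)[:2]);R_.append(onz(s,i.max()+1,v+.5,.008,T)[:2])
def fit(P):
    P=np.array(P,np.float32)*1000;vx,vy,x,y=cv2.fitLine(P,cv2.DIST_HUBER,0,.01,.01).ravel();d=np.array([vx,vy]);d*=-np.sign(vy);r=(P-[x,y])@[-d[1],d[0]];return d,np.array([x,y]),r.std()
for n,P in (('L',L_),('R',R_)):
    d,c,e=fit(P);print(n,'ang',np.degrees(np.arctan2(d[0],-d[1])).round(2),c.round(1),'res',e.round(2))
E
python3 mc.py w10 128 8
python3 - <<'E'
from ml import *
import pickle
s,T0=pickle.load(open('w10.pkl','rb'));T=T0@np.array(s['tool_from_camera'])
m=red(s['color'])
for u in (268,270,272,360,370,380,390):
    i=np.where(m[100:200,u])[0]+100;p=onz(s,u+.5,i.max()+1,.008,T);print(u,i.max(),p.round(4)[:2])
print('bolts',onz(s,387,93,.01,T).round(4))
# sleeve edges at underside+36: TCP z +.020+.036
zt=T0[2,3]+.056
for v in (130,170,210):
    i=np.where(blue(s['color'])[v,250:380])[0]+250;a=onz(s,i.min(),v,zt,T);b=onz(s,i.max()+1,v,zt,T);print('sleeve',v,((a+b)/2).round(4),np.linalg.norm(a-b).round(4))
print('front',onz(s,315,115,zt,T).round(4))
E
```

```text
L ang 9.48 [539.1 102.6] res 0.2
R ang 9.46 [626.5 117.1] res 0.18
268 131 [0.5462 0.061 ]
270 133 [0.5477 0.06  ]
272 133 [0.5491 0.0602]
360 134 [0.6082 0.0705]
370 135 [0.615  0.0711]
380 135 [0.6217 0.0723]
390 135 [0.6284 0.0736]
bolts [0.6189 0.0999 0.01  ]
sleeve 130 [0.5772 0.0719 0.0842] 0.0355
sleeve 170 [0.5805 0.0545 0.0842] 0.0359
sleeve 210 [0.5839 0.0358 0.0842] 0.0353
front [0.5759 0.0781 0.0842]
```

```bash
cat >> p.py <<'E'
CA=np.array([.1645,-.9864]);CN=np.array([.9864,.1645]);CO=np.array([554.9,277.5])
def cr(x,y,z): 
    p=(CO+CA*x+CN*y)/1000;return [p[0],p[1],z]
CZ=[.1645,-.9864,0]
def where():
    T=toolT();d=T[:3,3][:2]*1000-CO;st=bot.sense()
    print('cradle x %.1f y %.1f z %.1f yaw %.2f'%(d@CA,d@CN,T[2,3]*1000,np.degrees(np.arctan2(T[0,2],-T[1,2]))-9.47),'tilt',T[2,1:].round(4),'F cradle',np.round([st['force'][:2]@CA,st['force'][:2]@CN,st['force'][2]],1),'open',round(87*st['opening'],1),'t',st['t'])
E
python3 - <<'E'
from p import *
where()
for r in plan(cr(265,0,-.010),CZ,1,g=1): print(r)
T=toolT();print(R.from_matrix(T[:3,:3].T@tgt([0,0,0],CZ)[:3,:3]).as_rotvec().round(4))
E
```

```text
cradle x 276.1 y -11.8 z 28.3 yaw 0.91 tilt [-0.0094 -0.0061  0.0283] F cradle [ 0.3  0.  -3.1] open 35.7 t 13.85
[1, [38.0, 12.0, -11.0], [0.02, -0.01, 0.01]]
[ 0.016  -0.0061  0.0095]
```

Call:
play_rows(deltas=[[1, [0, 5, -4], [0.008, -0.006, 0.01]], [1, [0, 5, -4], [0.008, 0, 0]], [1, [6, 2, -3], [0, 0, 0]], [1, [8, 0, 0], [0, 0, 0]], [1, [8, 0, 0], [0, 0, 0]], [1, [7, 0, 0], [0, 0, 0]], [1, [3, 0, 0], [0, 0, 0]], [1, [0, 0, 0], [0, 0, 0]]])

```text
t: 14.85
tcp_pos: [0.5987, 0.0144, -0.0071]
tool_rot: [0.458, 0.539, -0.458, 0.539]
force: [0.4, -0.6, -5.5]
opening: 0.404
```

```bash
python3 - <<'E'
from p import *
where()
for r in plan(cr(265,0,-.011),CZ,1,g=1): print(r)
E
```

```text
cradle x 266.7 y -0.1 z -7.1 yaw -0.26 tilt [-0.0005  0.0004 -0.0071] F cradle [ 0.7  0.3 -5.5] open 35.1 t 14.85
[1, [4.0, 0.0, -2.0], [-0.0, 0.0, 0.0]]
```

Call:
play_rows(deltas=[[1, [2, 0, 0], [-0.004, 0, 0]], [1, [1, 0, 0], [0, 0, 0]], [1, [1, 0, 0], [0, 0, 0]], [1, [0, 0, 0], [0, 0, 0]], [1, [0, 0, 0], [0, 0, 0]], [1, [0, 0, 0], [0, 0, 0]], [1, [0, 0, 0], [0, 0, 0]], [1, [0, 0, 0], [0, 0, 0]]])

```text
t: 15.85
tcp_pos: [0.5997, 0.0143, -0.0102]
tool_rot: [0.457, 0.539, -0.457, 0.54]
force: [0.2, -0.5, -3.7]
opening: 0.407
```

```bash
python3 - <<'E'
from p import *
where()
E
python3 look.py w11
```

```text
cradle x 267.0 y 0.9 z -10.2 yaw -0.01 tilt [ 0.0015  0.001  -0.0102] F cradle [ 0.5  0.1 -3.7] open 35.4 t 15.85
[[ 1.600e-03  9.864e-01  1.643e-01  5.997e-01]
 [-7.000e-04  1.643e-01 -9.864e-01  1.430e-02]
 [-1.000e+00  1.500e-03  1.000e-03 -1.020e-02]
 [ 0.000e+00  0.000e+00  0.000e+00  1.000e+00]]
force [ 0.2 -0.5 -3.7] open mm 35.41449531644268 t 15.85
```

View pics/w11.png

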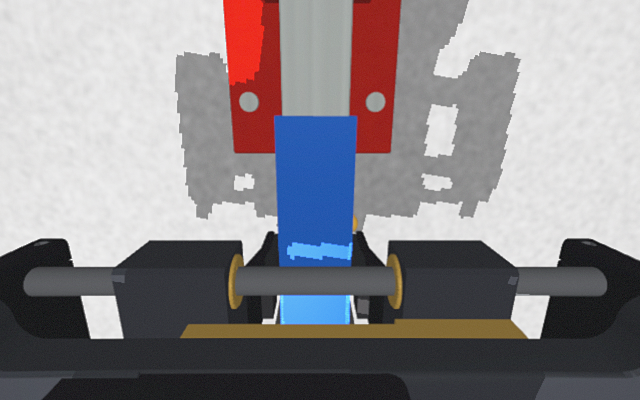

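```bash
python3 - <<'E'
from ml import *
from p import *
import pickle
s,T0=pickle.load(open('w11.pkl','rb'));T=T0@np.array(s['tool_from_camera'])
c=lambda p:np.round([(p[:2]*1000-CO)@CA,(p[:2]*1000-CO)@CN],1)
zt=T0[2,3]+.056
for v in (130,170,210):
    i=np.where(blue(s['color'])[v,250:380])[0]+250;a=onz(s,i.min(),v,zt,T);b=onz(s,i.max()+1,v,zt,T);print('sleeve',c((a+b)/2))
print('front',c(onz(s,315,115.5,zt,T)))
m=red(s['color'])
for v in (20,80,140):
    i=np.where(m[v,200:450])[0]+200;print('plate',c(onz(s,i.min(),v+.5,.008,T)),c(onz(s,i.max()+1,v+.5,.008,T)))
print('bolts',c(onz(s,249,102,.009,T)),c(onz(s,376,102,.009,T)))
E
```

```text
sleeve [198.3   1.5]
sleeve [216.    1.5]
sleeve [235.    1.5]
front [192.2   1.3]
plate [146.4 -44.2] [146.3  44. ]
plate [174.7 -44.4] [174.7  44. ]
plate [206.2 -44. ] [206.2  44.1]
bolts [185.7 -34.2] [185.6  34.3]
```

Call:
play_rows(deltas=[[1, [1, -1.5, -3], [0, 0, 0]], [1, [0.5, 0, -8], [0, 0, 0]], [1, [0, 0, -8], [0, 0, 0]], [1, [0, 0, -8], [0, 0, 0]], [1, [0, 0, -6], [0, 0, 0]], [1, [0, 0, -5], [0, 0, 0]], [1, [0, 0, -4], [0, 0, 0]], [1, [0, 0, 0], [0, 0, 0]]])

```text
t: 16.9
tcp_pos: [0.5905, 0.0592, -0.0118]
tool_rot: [0.457, 0.539, -0.457, 0.54]
force: [-0.6, 0.4, -3.9]
opening: 0.414
```

```bash
python3 - <<'E'
from p import *
where()
E
python3 look.py w12
```

```text
cradle x 221.2 y -0.8 z -11.8 yaw 0.04 tilt [ 0.0014  0.0007 -0.0118] F cradle [-0.5 -0.6 -3.9] open 36.0 t 16.9
[[ 1.500e-03  9.863e-01  1.652e-01  5.905e-01]
 [-5.000e-04  1.652e-01 -9.863e-01  5.920e-02]
 [-1.000e+00  1.400e-03  7.000e-04 -1.180e-02]
 [ 0.000e+00  0.000e+00  0.000e+00  1.000e+00]]
force [-0.6  0.4 -3.9] open mm 36.02174893141729 t 16.9
```

View pics/w12.png

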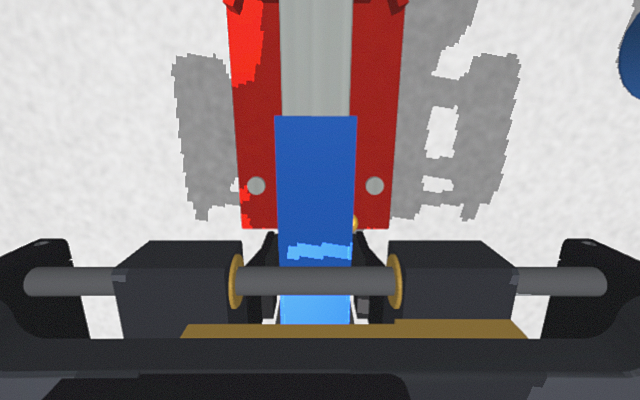

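Call:
play_rows(deltas=[[1, [0, 0, -5], [0, 0, 0]], [1, [0, 0, -5], [0, 0, 0]], [1, [0, 0, -5], [0, 0, 0]], [1, [0, 0, -5], [0, 0, 0]], [1, [0, 0, -5], [0, 0, 0]], [1, [0, 0, -5], [0, 0, 0]], [1, [0, 0, -4], [0, 0, 0]], [1, [0, 0, -3], [0, 0, 0]]])

```text
t: 17.95
tcp_pos: [0.5844, 0.0968, -0.0117]
tool_rot: [0.457, 0.539, -0.457, 0.54]
force: [1.1, -1.5, -5.1]
opening: 0.411
```

```bash
python3 - <<'E'
from p import *
where()
s=bot.snapshot('scene');save('s13c',cv2.resize(s['color'][180:290,250:400],None,fx=5,fy=5,interpolation=cv2.INTER_CUBIC))
E
```

```text
cradle x 183.1 y -0.6 z -11.7 yaw -0.01 tilt [ 0.0017  0.002  -0.0117] F cradle [ 1.7  0.8 -5.1] open 35.8 t 17.95
```

View pics/s13c.png

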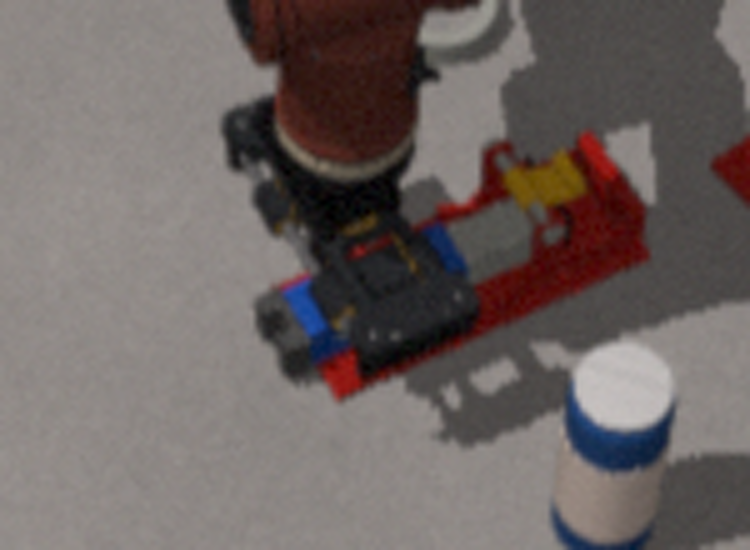

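Call:
play_rows(deltas=[[1, [0, 0, -4], [0, 0, 0]], [1, [0, 0, -4], [0, 0, 0]], [1, [0, 0, -4], [0, 0, 0]], [1, [0, 0, -4], [0, 0, 0]], [1, [0, 0, -4], [0, 0, 0]], [1, [0, 0, -3], [0, 0, 0]], [1, [0, 0, -3], [0, 0, 0]], [1, [0, 0, -2], [0, 0, 0]]])

```text
t: 19.0
tcp_pos: [0.5792, 0.127, -0.0119]
tool_rot: [0.457, 0.539, -0.457, 0.54]
force: [-0.3, 0.2, -3.7]
opening: 0.408
```

```bash
python3 - <<'E'
from p import *
where()
s=bot.snapshot('scene');save('s14c',cv2.resize(s['color'][180:290,250:400],None,fx=5,fy=5,interpolation=cv2.INTER_CUBIC))
E
```

```text
cradle x 152.5 y -0.7 z -11.9 yaw -0.01 tilt [ 0.0014  0.0011 -0.0119] F cradle [-0.2 -0.3 -3.7] open 35.5 t 19.0
```

View pics/s14c.png

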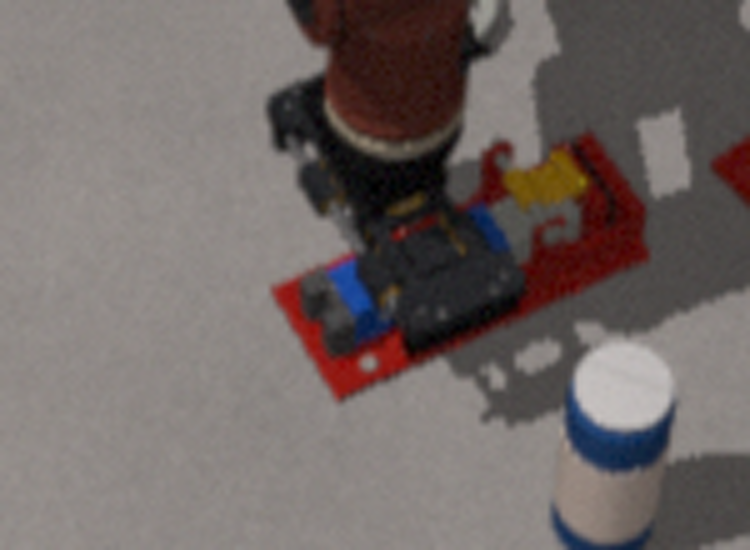

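Call:
play_rows(deltas=[[1, [0, 0, -2], [0, 0, 0]], [1, [0, 0, -2], [0, 0, 0]], [1, [0, 0, 0], [0, 0, 0]], [1, [0, 0, 0], [0, 0, 0]], [-1, [0, 0, 0], [0, 0, 0]], [-1, [0, 0, 0], [0, 0, 0]], [-1, [0, 0, 0], [0, 0, 0]], [-1, [0, 0, 0], [0, 0, 0]]])

```text
t: 20.05
tcp_pos: [0.5809, 0.1318, -0.0096]
tool_rot: [0.459, 0.538, -0.456, 0.541]
force: [1.1, -0.7, 0.8]
opening: 0.777
```

```bash
python3 - <<'E'
from p import *
where()
s=bot.snapshot('scene');save('s15c',cv2.resize(s['color'][180:290,250:400],None,fx=5,fy=5,interpolation=cv2.INTER_CUBIC))
E
python3 look.py w15
```

```text
cradle x 148.0 y 1.7 z -9.6 yaw -0.04 tilt [ 0.006   0.0008 -0.0096] F cradle [0.8 1.  0.8] open 67.6 t 20.05
[[ 6.200e-03  9.865e-01  1.639e-01  5.809e-01]
 [ 3.000e-04  1.639e-01 -9.865e-01  1.318e-01]
 [-1.000e+00  6.100e-03  7.000e-04 -9.500e-03]
 [ 0.000e+00  0.000e+00  0.000e+00  1.000e+00]]
force [-0.   0.6 -0.3] open mm 71.32779022729416 t 20.1
```

View pics/s15c.png

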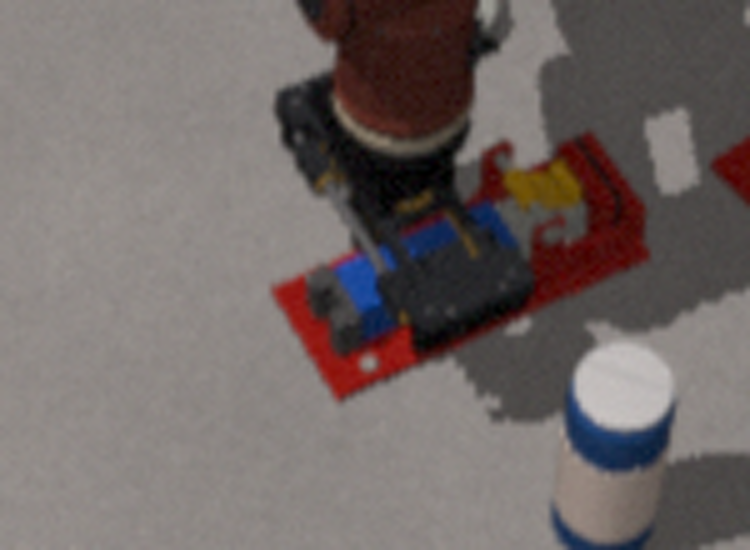

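View pics/w15.png

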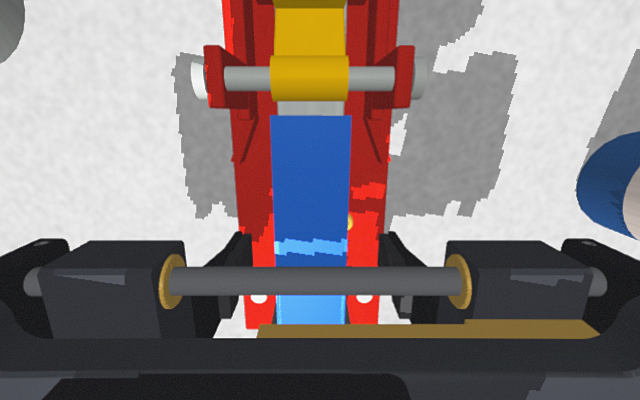

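```bash
python3 - <<'E'
from ml import *
from p import *
import pickle
def yel(im):
    h=cv2.cvtColor(im,cv2.COLOR_RGB2HSV);m=(h[...,0]>18)&(h[...,0]<32)&(h[...,1]>150)&(h[...,2]>60);z=np.zeros_like(m);z[200:235,345:385]=m[200:235,345:385];return z
s0=np.load('scene0.npy',allow_pickle=True).item();s=bot.snapshot('scene')
for q in (s0,s):
    m=yel(q['color']);v,u=np.where(m);print(m.sum(),u.min(),u.max(),v.min(),v.max(),u.mean().round(1),v.mean().round(1))
save('cmp',np.hstack([cv2.resize(q['color'][195:240,335:390],None,fx=7,fy=7,interpolation=cv2.INTER_CUBIC) for q in (s0,s)]))
s,T0=pickle.load(open('w15.pkl','rb'));T=T0@np.array(s['tool_from_camera'])
c=lambda p:np.round([(p[:2]*1000-CO)@CA,(p[:2]*1000-CO)@CN],1)
for v in (130,170,210):
    i=np.where(blue(s['color'])[v,250:380])[0]+250;a=onz(s,i.min(),v,.044,T);b=onz(s,i.max()+1,v,.044,T);print('sleeve',c((a+b)/2),np.linalg.norm(a-b))
print('front(70)',c(onz(s,311,115.5,.044,T)),'button(125)',c(onz(s,351,222,.026,T)),'bolts',c(onz(s,259,298,.009,T)),c(onz(s,364,298,.009,T)))
E
```

```text
90 351 365 212 220 358.2 216.8
90 351 365 213 221 358.3 217.0
sleeve [79.5  0.1] 0.03556965831197447
sleeve [97.5 -0.2] 0.03548112667316173
sleeve [116.8  -0.2] 0.035853929247269295
front(70) [73.3  0.1] button(125) [129.5  21.7] bolts [187.9 -34.2] [188.3  34.1]
```

View pics/cmp.png

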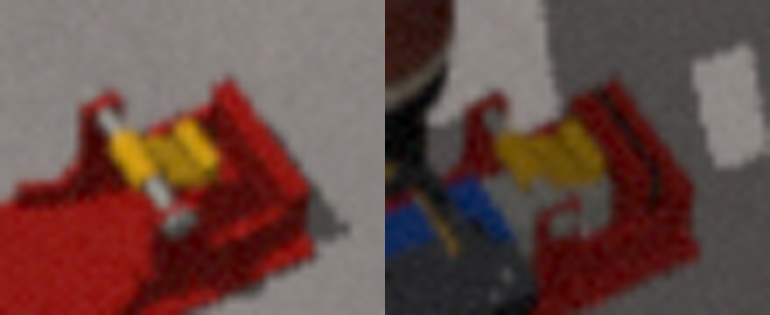

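The catch sits at the same pixels as at rest, centroid (358.3,217.0) against (358.2,216.8) at the start. The foot is about 3 mm from the end stop, y is about 0, and the fingers are open. Step 1 looks met. Next I'll go over the button.

Call:
play_rows(deltas=[[-1, [0, 0, 0], [0, 0, 0]], [-1, [0, 0, 0], [0, 0, 0]], [-1, [0, -2, -6], [0, 0, -0.006]], [-1, [0, 0, -6], [0, 0, 0]], [-1, [0, 0, -6], [0, 0, 0]], [-1, [2, 0, 0], [0, 0, 0]], [-1, [2, 0, 0], [0, 0, 0]], [-1, [0, 0, 0], [0, 0, 0]]], squeeze=40)

```text
t: 21.2
tcp_pos: [0.575, 0.1509, -0.0144]
tool_rot: [0.456, 0.54, -0.458, 0.539]
force: [-1.0, 0.6, 0.8]
opening: 0.999
```

```bash
python3 - <<'E'
from p import *
where()
E
python3 look.py w16
```

```text
cradle x 128.2 y -1.0 z -14.4 yaw 0.00 tilt [-0.0014  0.0006 -0.0144] F cradle [-0.8 -0.9  0.8] open 86.9 t 21.2
[[-1.300e-03  9.864e-01  1.645e-01  5.750e-01]
 [-9.000e-04  1.645e-01 -9.864e-01  1.509e-01]
 [-1.000e+00 -1.400e-03  6.000e-04 -1.440e-02]
 [ 0.000e+00  0.000e+00  0.000e+00  1.000e+00]]
force [-1.   0.6  0.8] open mm 86.93923308437252 t 21.2
```

View pics/w16.png

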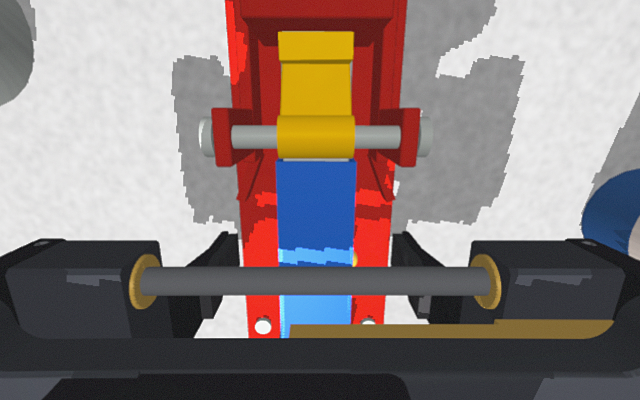

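Call:
play_rows(deltas=[[-1, [1.5, 0, 1.5], [0, 0, 0]], [-1, [0, 0, 0], [0, 0, 0]], [1, [0, 0, 0], [0, 0, 0]], [1, [0, 0, 0], [0, 0, 0]], [1, [0, 0, 0], [0, 0, 0]], [1, [0, 0, 0], [0, 0, 0]], [1, [0, 0, 0], [0, 0, 0]], [1, [0, 0, 0], [0, 0, 0]]])

```text
t: 22.25
tcp_pos: [0.5751, 0.1487, -0.0156]
tool_rot: [0.456, 0.54, -0.458, 0.539]
force: [0.5, 0.1, 1.8]
opening: 0.409
```

Call:
play_rows(deltas=[[1, [0, 0, 0], [0, 0, 0]], [1, [0, 0, 0], [0, 0, 0]], [1, [0, 0, 0], [0, 0, 0]], [1, [0, 0, 0], [0, 0, 0]], [1, [0, 0, 0], [0, 0, 0]], [1, [0, 0, 0], [0, 0, 0]], [1, [0, 0, 0], [0, 0, 0]], [1, [0, 0, 0], [0, 0, 0]]])

```text
t: 23.25
tcp_pos: [0.5751, 0.1487, -0.0156]
tool_rot: [0.456, 0.54, -0.458, 0.539]
force: [0.0, -0.2, 1.0]
opening: 0.409
```

```bash
python3 - <<'E'
from p import *
where()
E
python3 look.py w17
```

```text
cradle x 130.3 y -1.2 z -15.6 yaw -0.04 tilt [-0.0021  0.0008 -0.0156] F cradle [0.2 0.  1. ] open 35.6 t 23.25
[[-1.900e-03  9.865e-01  1.638e-01  5.751e-01]
 [-1.100e-03  1.638e-01 -9.865e-01  1.487e-01]
 [-1.000e+00 -2.100e-03  8.000e-04 -1.560e-02]
 [ 0.000e+00  0.000e+00  0.000e+00  1.000e+00]]
force [ 0.  -0.2  1. ] open mm 35.58264046194495 t 23.25
```

View pics/w17.png

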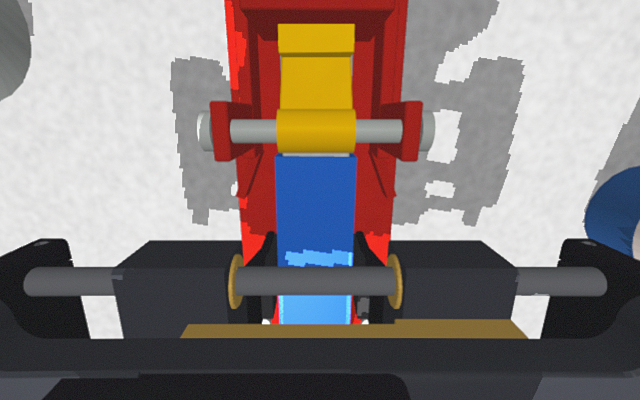

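Opening 35.6 mm is the same as on the plain sleeve, so the button is flush. Now pull along +z (away from the foot).

Call:
play_rows(deltas=[[1, [0, 0, 2], [0, 0, 0]], [1, [0, 0, 3], [0, 0, 0]], [1, [0, 0, 3], [0, 0, 0]], [1, [0, 0, 3], [0, 0, 0]], [1, [0, 0, 3], [0, 0, 0]], [1, [0, 0, 3], [0, 0, 0]], [1, [0, 0, 3], [0, 0, 0]], [1, [0, 0, 0], [0, 0, 0]]])

```text
t: 24.3
tcp_pos: [0.577, 0.1384, -0.0156]
tool_rot: [0.46, 0.543, -0.454, 0.535]
force: [1.1, -0.7, 0.9]
opening: 0.411
```

```bash
cat > w.py <<'E'
from ml import *
from p import *
import pickle,sys
s,T0=pickle.load(open(sys.argv[1]+'.pkl','rb'));T=T0@np.array(s['tool_from_camera'])
c=lambda p:np.round([(p[:2]*1000-CO)@CA,(p[:2]*1000-CO)@CN],1)
m=blue(s['color']);i=np.where(m[100:230,300:330].all(1))[0]+100;print('sleeve front row',i.min(),c(onz(s,315,i.min(),.044,T)))
E
python3 -c "
from p import *
where()"; python3 look.py w18; python3 w.py w17;python3 w.py w18
```

```text
cradle x 140.8 y -1.1 z -15.6 yaw -0.02 tilt [-0.0008 -0.0141 -0.0156] F cradle [0.9 0.9 0.9] open 35.8 t 24.3
[[-3.100e-03  9.864e-01  1.642e-01  5.770e-01]
 [ 1.380e-02  1.642e-01 -9.863e-01  1.384e-01]
 [-9.999e-01 -8.000e-04 -1.410e-02 -1.560e-02]
 [ 0.000e+00  0.000e+00  0.000e+00  1.000e+00]]
force [ 1.1 -0.7  0.9] open mm 35.789766113809975 t 24.3
sleeve front row 157 [73.  -0.6]
sleeve front row 156 [84.  -0.6]
```

View pics/w18.png

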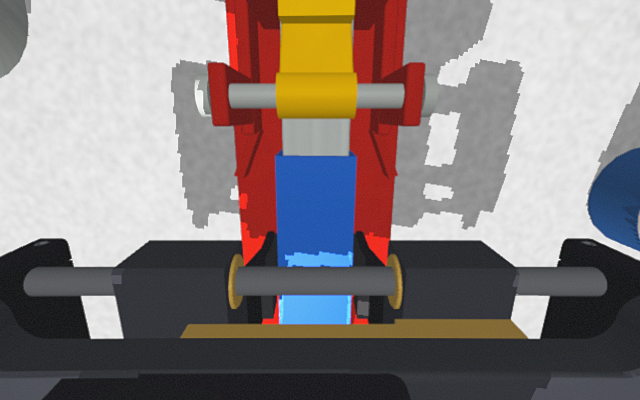

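Call:
play_rows(deltas=[[1, [0, 0, 4], [0, -0.014, 0]], [1, [0, 0, 5], [0, 0, 0]], [1, [0, 0, 5], [0, 0, 0]], [1, [0, 0, 5], [0, 0, 0]], [1, [0, 0, 4], [0, 0, 0]], [1, [0, 0, 3], [0, 0, 0]], [1, [0, 0, 2], [0, 0, 0]], [1, [0, 0, 2], [0, 0, 0]]])

```text
t: 25.35
tcp_pos: [0.5805, 0.1165, -0.0155]
tool_rot: [0.46, 0.543, -0.455, 0.536]
force: [-0.6, 1.4, 1.5]
opening: 0.408
```

```bash
python3 -c "
from p import *
where()"; python3 look.py w19; python3 w.py w19
```

```text
cradle x 163.0 y -1.2 z -15.5 yaw -0.07 tilt [-0.0005 -0.0128 -0.0155] F cradle [-1.5 -0.4  1.5] open 35.5 t 25.35
[[-2.600e-03  9.866e-01  1.633e-01  5.805e-01]
 [ 1.250e-02  1.633e-01 -9.865e-01  1.165e-01]
 [-9.999e-01 -5.000e-04 -1.280e-02 -1.550e-02]
 [ 0.000e+00  0.000e+00  0.000e+00  1.000e+00]]
force [-0.6  1.4  1.5] open mm 35.457270365248924 t 25.35
sleeve front row 156 [106.1  -0.7]
```

View pics/w19.png

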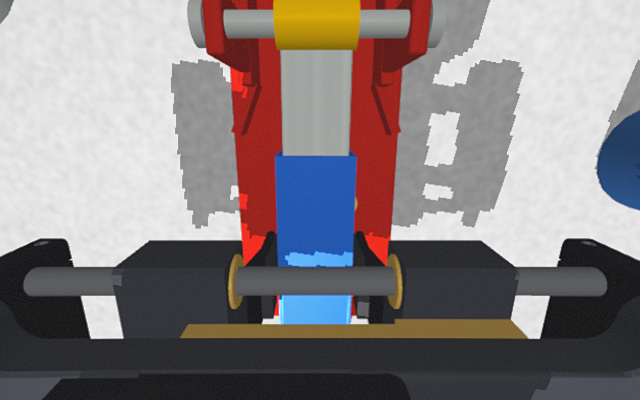

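```bash
python3 - <<'E'
from h import *
import pickle
b=pickle.load(open('w19.pkl','rb'))[0]['color'][140:260,250:400]
save('c19',cv2.resize(b,None,fx=5,fy=5,interpolation=cv2.INTER_CUBIC))
E
```

```text
(no output)
```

View pics/c19.png

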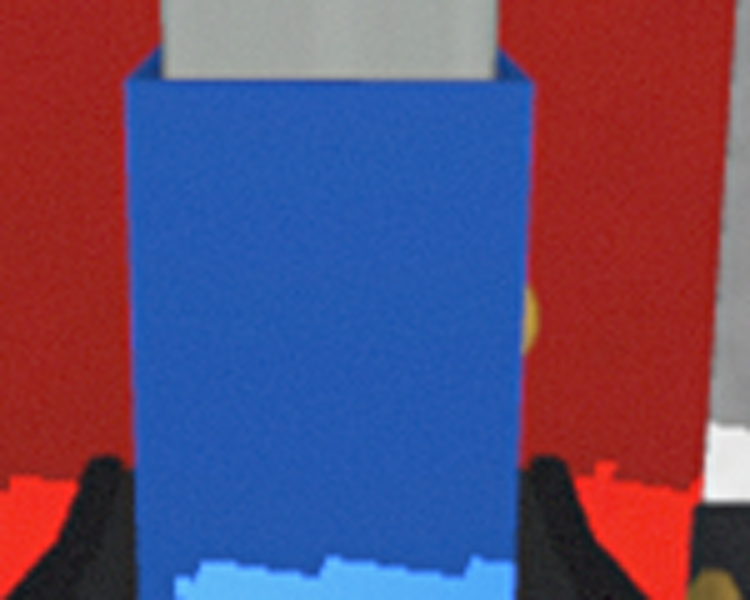

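```bash
cat > bt.py <<'E'
from w import *
b=s['color'];h=cv2.cvtColor(b,cv2.COLOR_RGB2HSV);mm=(h[...,0]>14)&(h[...,0]<35)&(h[...,1]>90)&(h[...,2]>80);z=np.zeros_like(mm);z[165:262,340:370]=mm[165:262,340:370]
v,u=np.where(z);print(len(u),u.min(),u.max(),v.min(),v.max());p=onz(s,u.max()+1,v[u==u.max()].mean()+.5,.026,T);q=onz(s,315,i.min(),.044,T)
print('button',c(p),'button-front',c(p)-c(q))
E
python3 bt.py w19; python3 bt.py w15
```

```text
sleeve front row 156 [106.1  -0.7]
18 355 356 199 208
button [132.9  21. ] button-front [26.8 21.7]
sleeve front row 116 [73.5  1.9]
59 348 352 215 229
button [129.8  22.8] button-front [56.3 20.9]
```

The button has snapped out. The button-to-front distance went from 56.3 to 26.8 mm, a shift of +29.5 mm. Release.

Call:
play_rows(deltas=[[1, [0, 0, 0], [0, 0, 0]], [1, [0, 0, 0], [0, 0, 0]], [-1, [0, 0, 0], [0, 0, 0]], [-1, [0, 0, 0], [0, 0, 0]], [-1, [0, 0, 0], [0, 0, 0]], [-1, [0, 0, 0], [0, 0, 0]], [-1, [0, 0, 0], [0, 0, 0]], [-1, [0, 0, 0], [0, 0, 0]]])

```text
t: 26.4
tcp_pos: [0.5808, 0.1142, -0.0158]
tool_rot: [0.46, 0.542, -0.455, 0.536]
force: [1.4, 0.2, 0.2]
opening: 0.964
```

Call:
play_rows(deltas=[[-1, [0, 0, 0], [0, 0, 0]], [-1, [-10, 0, 0], [0, 0, 0]], [-1, [-15, 0, 0], [0, 0, 0]], [-1, [-20, 0, 0], [0, 0, 0]], [-1, [-20, 0, 0], [0, 0, 0]], [-1, [-20, 0, 0], [0, 0, 0]], [-1, [-20, 0, 0], [0, 0, 0]], [-1, [0, 0, 0], [0, 0, 0]]])

```text
t: 27.4
tcp_pos: [0.5833, 0.1133, 0.0999]
tool_rot: [0.461, 0.54, -0.454, 0.538]
force: [0.6, -0.1, 0.1]
opening: 1.003
```

```bash
python3 -c "
from p import *
where()
s=bot.snapshot('scene');save('s20c',cv2.resize(s['color'][180:290,250:400],None,fx=5,fy=5,interpolation=cv2.INTER_CUBIC))"; python3 look.py w20
```

```text
cradle x 166.6 y 1.0 z 99.9 yaw -0.11 tilt [ 0.0059 -0.0097  0.0999] F cradle [0.2 0.6 0.1] open 87.3 t 27.4
[[ 0.0023  0.9867  0.1626  0.5824]
 [ 0.0104  0.1626 -0.9866  0.1133]
 [-0.9999  0.004  -0.0099  0.0986]
 [ 0.      0.      0.      1.    ]]
force [-0.3 -0.6  0.3] open mm 86.9073679196885 t 27.45
```

View pics/w20.png

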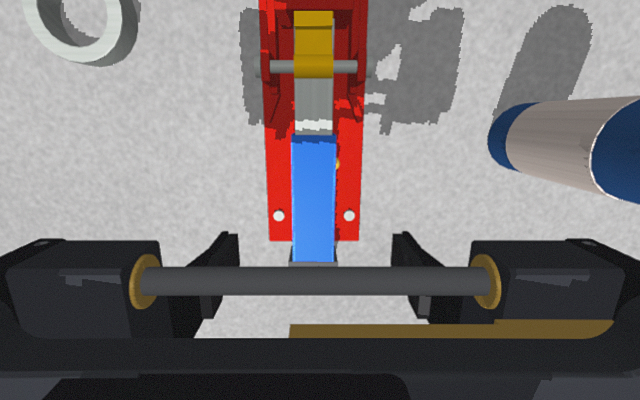

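View pics/s20c.png

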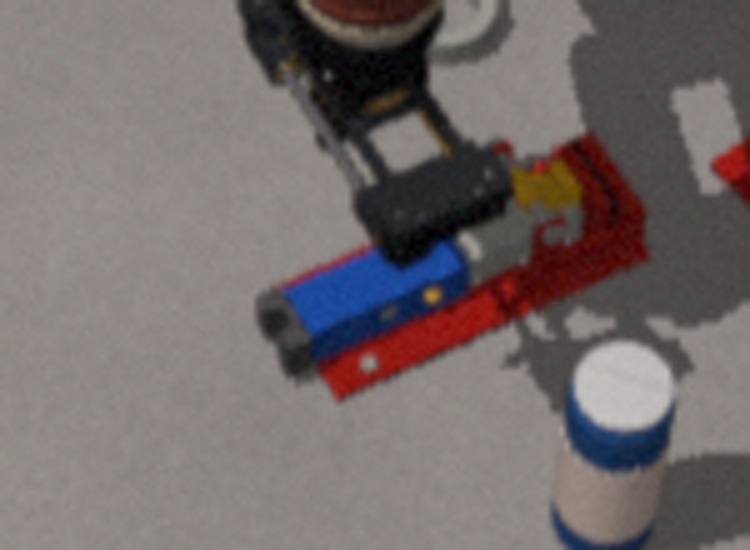

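```bash
python3 - <<'E'
from ml import *
from p import *
import pickle
s,T0=pickle.load(open('w20.pkl','rb'));T=T0@np.array(s['tool_from_camera']);im=s['color']
c=lambda p:np.round([(p[:2]*1000-CO)@CA,(p[:2]*1000-CO)@CN],1)
m=blue(im);i=np.where(m[110:250,300:330].all(1))[0]+110;f=c(onz(s,315,i.min(),.044,T))
h=cv2.cvtColor(im,cv2.COLOR_RGB2HSV);mm=(h[...,0]>14)&(h[...,0]<35)&(h[...,1]>90)&(h[...,2]>80)
v,u=np.where(mm[150:180,330:345]);u+=330;v+=150;print('btn px',u.min(),u.max(),v.min(),v.max())
b=c(onz(s,u.max()+1,v.mean()+.5,.026,T));print('front',f,'button',b,'bolts',c(onz(s,279,215.5,.009,T)),c(onz(s,349,215.5,.009,T)))
for r in (150,200,240):
    j=np.where(m[r,270:350])[0]+270;print(c((onz(s,j.min(),r,.044,T)+onz(s,j.max()+1,r,.044,T))/2))
y=(h[...,0]>18)&(h[...,0]<32)&(h[...,1]>150)&(h[...,2]>60)
q=bot.snapshot('scene')['color'];hh=cv2.cvtColor(q,cv2.COLOR_RGB2HSV);yy=(hh[...,0]>18)&(hh[...,0]<32)&(hh[...,1]>150)&(hh[...,2]>60)
vv,uu=np.where(yy[200:235,345:385]);print('catch scene',len(uu),uu.min()+345,uu.max()+345,vv.min()+200,vv.max()+200)
st=bot.sense();print(st['force'],st['qd'])
E
```

```text
btn px 336 339 158 168
front [108.1   1.1] button [133.3  23. ] bolts [185.8 -33.7] [186.   34.2]
[119.1   0.3]
[160.7   0.6]
[196.7  -0.7]
catch scene 88 352 365 213 221
[-0.84901127 -0.23982997 -0.48177782] [-1.83063205e-03  1.40419985e-02  1.08484670e-02 -4.51828517e-04
 -4.64686436e-05  1.81202871e-03]
```

Everything checks out: foot about 8 mm from the stop, front-to-button 25 mm (sleeve +30), button 5 mm proud, and the catch at its rest pixels. Handing in.

```bash
python3 -c "
from plant import bot
print(bot.sign_off())"
```

```text
the job is handed in; nothing more can be done
None
```

The leg is latched in the small red cradle, one hole longer, with the button out and let go. I handed it in at about 27.5 s of the 51 s; no verdict was reported.

**What I did:** I laid the leg in foot first and pushed it under the catch until the catch dropped, then let go. I then pinched the sleeve over the button, pulled the sleeve out, released it and raised the gripper clear.

**Last checks from the cameras:**

| Check | Measured |
|---|---|
| Foot face from end stop | about 8 mm (limit 11.5 mm) |
| Offset from centre line | under 1 mm |
| Sleeve front to button | 25.2 mm, down from 55 mm, so the sleeve is out by about +30 mm |
| Button | about 5 mm proud |
| Catch | within 1 px of its starting place in the scene view |
| Gripper | fully open, raised about 115 mm; force reading near zero |

**What went wrong or disagreed:**
- **First two grasps missed:** the fingers shut above the sleeve. The real fingertips end about 29 mm short of the stated TCP, judging by the wrist camera. I allowed for that on the third grasp, which held. The leg was not disturbed.
- **First pull:** it moved only about 11 of the 20 mm commanded, so I finished with slightly larger steps. Forces read at the ends of the insertion and pull moves were only a few newtons.
- **Foot position:** 8 mm is good to about 2 mm, so the foot is lying at or near the catch end of its free play.
- **Bystanders:** the can, cone and collar were never touched. I judged this by eye in the pictures and did not measure them again at the end.

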